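# Make up the fittings kits for two cupboard doors

## Task

Make up two kits of fittings for the kitchen doors: both cup hinges and the large knob go into the cardboard carton for the wall cupboard, and the short bow handle and the magnetic catch go into the white plastic tub for the base cupboard. Set every piece down, without dropping it, the same way up as it lies now, flat on the bottom of its box and none on top of another. Leave the long bow handle and the small knob where they lie.

Things in the scene. Friction and masses are not known exactly. Their poses are not given: they have to be found in the camera images.
- hinge_a: Steel cup hinge lying cup down, 97 long x 58 wide x 16 high, 90 g. Origin: underside of its waist, the balance point; x from mounting plate to cup, z up. Waist: straight arm 16 wide (y), sides z = 2 to 16, clear from x = -28 to +13. Cup 35 diameter, 11.5 deep at x = +31, under a flange 58 wide (x = 20 to 42, top at z = 13.5); plate wings 50 wide, 4 thick at x = -44 to -28.
- hinge_b: The second cup hinge, exactly like hinge_a, same origin and axes.
- large_knob: Round mushroom-shaped steel cupboard knob standing on its foot, the larger of two: head 38 in diameter (widest from 19 to 26 above the counter), 34 high, foot 25 in diameter, 80 g. Origin: centre of its underside; z up the axis.
- short_pull: Steel bow handle lying on its side, the shorter of two: bar 10 wide, 11 high, bent to an open arch 106 long and 33 deep, 70 g. Origin: under the middle of the bar's straight middle part (56 long along x, 10 wide along y). x along the bar; the two feet point to -y and end at y = -28, x = +48 and -48; z up. A finger fits inside the arch.
- catch: White plastic magnetic door catch: body 46 long (x) x 17 wide (y, from -8.5 to +8.5) x 15 high, with steel pole plates along its +y side and a thin screw ear at each end (64 long overall, ears 3 thick), 30 g. Origin: middle of the underside; z up.
- long_pull: The longer steel bow handle, same make as short_pull but 170 long, lying on its side at the far side of the stock. Not needed: it stays where it lies. Origin and axes as for short_pull; feet at x = +80 and -80.
- small_knob: The smaller steel knob, same shape as large_knob but 21 in head diameter and 18 high. Not needed: it stays where it lies. Origin: centre of its underside.
- carton: Cut-down brown cardboard carton with a green band on its long sides, open on top, fixed: outside 236 (x) x 160 (y) x 40 high, walls and bottom 4 thick, so inside 228 x 152 with its floor 4 above the counter. Origin: centre of its underside; x along its long side, z up.
- tub: White plastic storage tub, open on top, fixed: outside 190 (x) x 150 (y) x 45 high, walls and bottom 4 thick, so inside 182 x 142 with its floor 4 above the counter; a rim 4 wide round the outside of the top and a carry lip at each end (216 overall). Origin: centre of its underside; x along its long side, z up.

How it is judged:
By the outcome, as a careful person would: the job done as asked, in the order asked, and still so for the second after the job is handed in, with the robot touching nothing.
It also fails if it takes over 112 s, if anything falls off the work surface, if the arm or the gripper's body presses on something with over 40 N, if the wrist force passes 120 N, or if a joint passes its speed limit or range.

## Robot

A 6-joint arm with a two-finger parallel gripper is mounted at the origin on the work surface. World frame = base frame: x ahead of the robot, y to its left, z up, the work surface at z = 0. Lengths are in m, angles in degrees, forces in N, time in s.
With the tool pointing down it reaches from about 0.35 to 0.875 m from the base axis. Payload 4.2 kg.
Tool frame: the origin (TCP) lies midway between the tips of the shut fingers; the grasp point (between the pads) lies 19 mm behind it; z points along the fingers, y is the direction in which the jaws open and shut (so a half turn about z gives the same grasp; the last joint's range is limited). The gripper opens to 87 mm and grips with 3 to 60 N. Pads are 19 mm wide; open, the fingers measure 117 mm over their backs; the gripper's body (75 mm by 190 mm) begins 51 mm behind the grasp point.
Start: joints at [85.577, 22.042, 0.453, 0, -68.411, -14.817], TCP at [0.206, 0.59, 0.223] pointing down, gripper open.
Joint ranges: [-179.83, 179.83], [-69.29, 118.12], [-61.27, 80.66], [-181.25, 117.63], [-171.15, -9.14], [-177.46, 177.46]. Speed limits (degrees/s): [159.86, 159.86, 180, 180, 180, 180].

## Interface

Orientations are given as a 3x3 rotation matrix whose columns are the frame's x, y, z axes.
In Python, from station import sense, capture, calibration, finish_job gives the robot as it stands.
- The arm moves only by the tool carry_out, never from a script. Its argument "commands" is one flat list of numbers, 6 for each row, row after row: the shift along the tool's x, y, z in mm, then the turn, a rotation vector about the tool's x, y, z in rad. A call has 1 to 5 rows; each row shifts and turns the pose as measured when the row begins, along the tool's axes as they then stand; what a row does not reach is not made up. A row lasts 1/8 s, in which the tool goes at most 62.5 mm and 10.7 degrees, less where a joint would pass 70% of its speed; a pose out of reach is approached as far as the arm can. A call is refused whole if a number of a shift passes 62.5 or a number of a turn 0.188, either way. A call with a gripper value outside its range is refused whole. "grip" is the finger opening in mm, from 0 to 87, set as the call begins (left out, the last holds). The fingers move at their own pace and stop on an object; the grip force is fixed at half the most. Time passes only in rows, so rows that do not move let the fingers close. It gives the time, the measured TCP pose, the force and the opening at its end, in the units of the state.
- sense(): the state, without advancing time (a new reading comes with each control period).
- capture(name): name is "side" or "top"; returns the picture (480x640x3 uint8, red, green, blue); there is no depth.
- calibration(name): a dict with "fx", "fy", "cx", "cy" (pixels), "dist" ([k1, k2, p1, p2, k3] as OpenCV has them; the pictures are not rectified), "rvec" (rotation vector, rad) and "tvec" (3), from world to camera coordinates, as OpenCV has them. Camera axes: x right, y down, z forward; pixel columns grow to the right and rows downward; lengths in m; the calibration is good to about 2 mm. A picture is of the moment at which its call begins. calibration takes no time and is no camera call.
- finish_job(): hands the job in, once; it reports no verdict.
The state is a dict: "time_s": time; "joints": joint angles; "joint_velocities": joint speeds; "effort": joint torques, N m; "tcp_pos": TCP position; "ee_rot": TCP orientation; "wrist_force": force on the tool from outside, world axes, zero at the start; "moment": the same for the moment, N m; "gripper_width": opening from 0.0 (shut) to 1.0 (fully open).
Only numpy, scipy, OpenCV 4.12 (cv2) and the standard library are available. Lean on these libraries where they do the work, as an engineer would, in place of code of your own. Each camera call takes 0.05 s, during which the arm holds its last target.

## Working session

There is one attempt and no reset: what is moved stays moved. The work goes in short steps, Python scripts to look and compute and a tool call to move; the robot and the scene stay as the last step left them, time stands still between calls to the robot, and variables do not carry over. Pictures are saved under pics/ and viewed, and the job is handed in when it is done.

Besides the shell and the picture viewer there is one more tool, called after ">>>" in YAML: its name, and indented under it one key for each argument. carry_out: Moves the arm, as the interface text tells. Its arguments: {"type":"object","properties":{"commands":{"type":"array"},"grip":{"type":"number"}},"required":["commands"]}

```bash
mkdir -p pics; ls; python3 - <<'E'
from station import *
import cv2
print(sense())
for n in("top","side"):
    print(n,calibration(n)); cv2.imwrite(f"pics/{n}0.png",capture(n)[:,:,::-1])
E
```

```text
pics
{'time_s': 0.0, 'joints': array([ 8.55764997e+01,  2.20902648e+01,  3.79526019e-01, -2.95464113e-02,
       -6.84101047e+01, -1.48190097e+01]), 'joint_velocities': array([ 0.03145793,  0.01107714,  0.02441614, -0.10454152, -0.12274425,
        0.02361855]), 'effort': array([ 1.28542510e-03, -3.90662992e+01,  1.87401223e+01,  4.21974108e+00,
        1.10019822e-02, -1.89561542e-04]), 'tcp_pos': array([0.20573515, 0.58953036, 0.22146165]), 'ee_rot': array([[ 9.44069416e-01, -3.29746154e-01, -6.40742431e-04],
       [-3.29746768e-01, -9.44067159e-01, -2.06580301e-03],
       [ 7.62867121e-05,  2.16154419e-03, -9.99997661e-01]]), 'wrist_force': array([-0.57465023, -0.06411688,  0.29396482]), 'moment': array([ 0.02697482, -0.01267806,  0.02134462]), 'gripper_width': 0.9994757936572102}
top {'fx': 475.0563446317265, 'fy': 475.0563446317265, 'cx': 322.9327709774963, 'cy': 252.4088496232923, 'dist': array([0.01280734, 0.        , 0.        , 0.        , 0.        ]), 'rvec': array([ 2.1835747 , -2.13391148,  0.12095735]), 'tvec': array([0.00561197, 0.57537137, 0.99218777])}
side {'fx': 442.26347539163896, 'fy': 442.26347539163896, 'cx': 324.20777547143746, 'cy': 246.02225040546324, 'dist': array([0.03162239, 0.        , 0.        , 0.        , 0.        ]), 'rvec': array([ 2.29830448, -0.84182479,  0.33377721]), 'tvec': array([-0.4511329 ,  0.29690932,  0.57501373])}
```

View pics/top0.png

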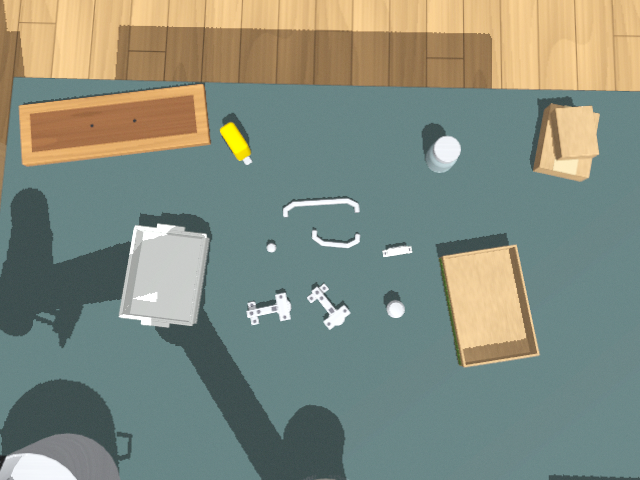

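View pics/side0.png

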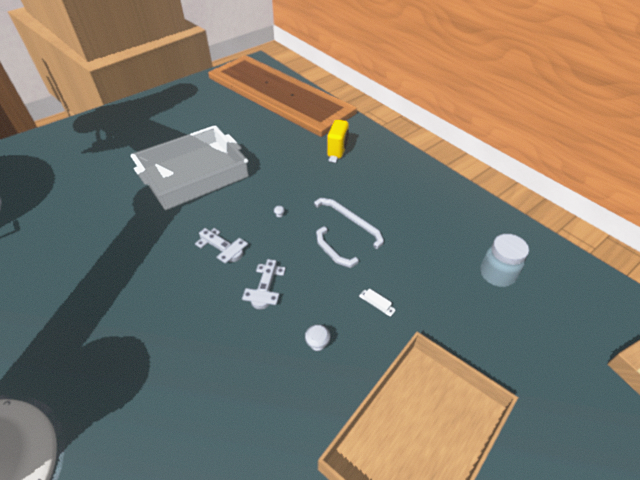

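```bash
cat > h.py <<'E'
import numpy as np, cv2
from station import *
def cam(n):
    c=calibration(n); K=np.array([[c['fx'],0,c['cx']],[0,c['fy'],c['cy']],[0,0,1.]])
    R,_=cv2.Rodrigues(np.array(c['rvec'])); return K,np.array(c['dist']),R,np.array(c['tvec'])
def ray(n,px):
    K,d,R,t=cam(n); u=cv2.undistortPoints(np.array(px,float).reshape(-1,1,2),K,d).reshape(-1,2)
    return -R.T@t,(np.c_[u,np.ones(len(u))])@R
def plane(n,px,z):
    C,D=ray(n,px); s=(z-C[2])/D[:,2]; return C+s[:,None]*D
def proj(n,P):
    c=calibration(n);K,d,R,t=cam(n)
    return cv2.projectPoints(np.array(P,float).reshape(-1,1,3),c['rvec'],c['tvec'],K,d)[0].reshape(-1,2)
def tri(pt,ps):
    C1,D1=ray("top",[pt]);C2,D2=ray("side",[ps]);d1=D1[0]/np.linalg.norm(D1[0]);d2=D2[0]/np.linalg.norm(D2[0])
    A=np.c_[d1,-d2];s=np.linalg.lstsq(A,C2-C1,rcond=None)[0];a=C1+s[0]*d1;b=C2+s[1]*d2
    return (a+b)/2,np.linalg.norm(a-b)
E
python3 - <<'E'
from h import *
t=cv2.imread("pics/top0.png"); s=cv2.imread("pics/side0.png")
cv2.imwrite("pics/tz.png",cv2.resize(t[190:340,235:425],None,fx=4,fy=4,interpolation=cv2.INTER_CUBIC))
cv2.imwrite("pics/sz.png",cv2.resize(s[190:360,190:400],None,fx=3.5,fy=3.5,interpolation=cv2.INTER_CUBIC))
print(proj("top",[[0,0,0],[.5,0,0],[.206,.59,.22]]),cam("top")[2].T@-cam("top")[3],cam("side")[2].T@-cam("side")[3])
for n,im in(("top",t),("side",s)):
    hsv=cv2.cvtColor(im,cv2.COLOR_BGR2HSV); m=((hsv[...,2]>150)&(hsv[...,1]<60)).astype(np.uint8)
    k,l,st,ce=cv2.connectedComponentsWithStats(m)
    for i in range(1,k):
        if st[i,4]>20:
            r=cv2.minAreaRect(cv2.findContours((l==i).astype(np.uint8),0,2)[0][0]); print(n,st[i],ce[i].round(1),[np.round(q,1) for q in r],plane(n,[ce[i]],.01)[0].round(3))
E
```

```text
[[325.63133786 529.08144031]
 [330.71980086 288.09914429]
 [-24.09141904 450.8629061 ]] [0.45556515 0.0124406  1.05253309] [ 0.23515639 -0.40750379  0.63321319]
top [428 135  33  38 882] [444.3 153.9] [array([444.1, 154.3]), array([27.3, 39.8]), np.float64(26.6)] [ 0.808 -0.25   0.01 ]
top [242 156  11   9  57] [247.1 160.5] [array([247.1, 160.6]), array([7.2, 7.8]), np.float64(56.3)] [0.783 0.195 0.01 ]
top [283 198  77  20 479] [320.6 204.2] [array([320.7, 207. ]), array([15.1, 76.5]), np.float64(86.1)] [0.686 0.027 0.01 ]
top [ 118  223   91  105 7441] [163.7 275.6] [array([163.5, 275.8]), array([ 77.8, 103.6]), np.float64(8.7)] [0.519 0.368 0.01 ]
top [311 230  50  19 313] [334.9 241.2] [array([335.2, 239.4]), array([48.7, 15.1]), np.float64(5.3)] [ 0.603 -0.007  0.01 ]
top [266 243  11  10  75] [271.  247.6] [array([270.9, 247.7]), array([9.4, 8.5]), np.float64(26.6)] [0.586 0.134 0.01 ]
top [382 246  31  11 239] [397.  250.8] [array([396.8, 250.6]), array([ 8.4, 30. ]), np.float64(81.3)] [ 0.585 -0.144  0.01 ]
top [307 284  44  46 715] [328.8 307.5] [array([327.5, 306.1]), arra
[... 1615 characters left out ...]
266.3, 284.4]), array([33.5, 51.4]), np.float64(27.5)] [0.452 0.001 0.01 ]
side [276 267   9   9  61] [280.  270.7] [array([280., 271.]), array([8., 8.]), np.float64(90.0)] [0.499 0.011 0.01 ]
side [359 289  37  28 454] [377.5 301.2] [array([377.9, 301.1]), array([38.4, 13.1]), np.float64(32.6)] [ 0.586 -0.148  0.01 ]
side [305 325  24  26 464] [316.5 337. ] [array([317. , 336.5]), array([23.3, 23.3]), np.float64(45.0)] [ 0.463 -0.133  0.01 ]
side [ 21 459  31  21 294] [ 39.6 471.7] [array([ 39.7, 474. ]), array([14.4, 36. ]), np.float64(53.1)] [ 0.073 -0.054  0.01 ]
side [ 54 467   7  13  39] [ 56.9 472.6] [array([ 56.7, 472.9]), array([ 3.3, 13.4]), np.float64(21.8)] [ 0.088 -0.069  0.01 ]
```

View pics/tz.png

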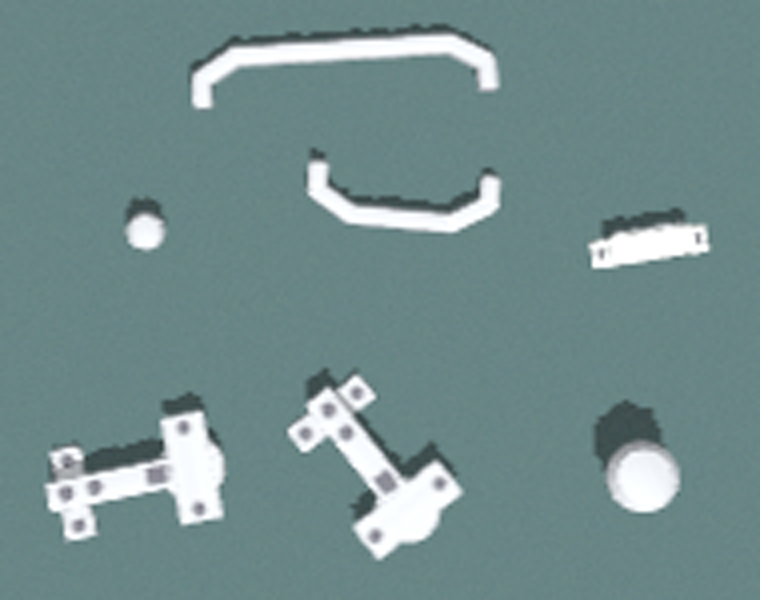

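View pics/sz.png

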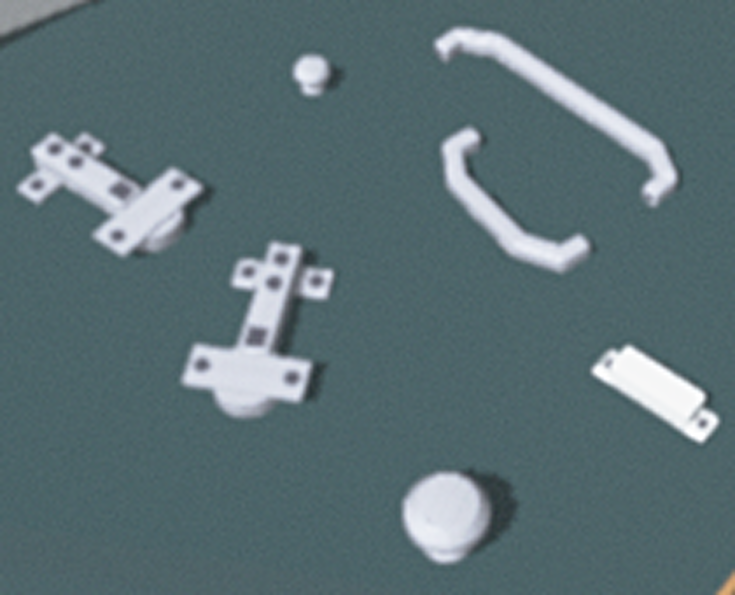

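```bash
python3 - <<'E'
from h import *
t=cv2.imread("pics/top0.png"); s=cv2.imread("pics/side0.png")
cv2.imwrite("pics/tub.png",cv2.resize(t[215:335,110:220],None,fx=5,fy=5,interpolation=cv2.INTER_CUBIC))
cv2.imwrite("pics/car.png",cv2.resize(t[235:375,435:545],None,fx=4,fy=4,interpolation=cv2.INTER_CUBIC))
T=lambda u,v:((u+.5)/4-.5+235,(v+.5)/4-.5+190)
S=lambda u,v:((u+.5)/3.5-.5+190,(v+.5)/3.5-.5+190)
def show(nm,pt,ps,z):
    a=plane("top",[pt],z)[0];b=plane("side",[ps],z)[0];c,e=tri(pt,ps)
    print(nm,"top",a[:2].round(4),"side",b[:2].round(4),"tri",c.round(4),"gap",round(e,4))
print("L");show("end",T(65,493),S(54,149),.016);show("sq",T(158,474),S(121,190),.016);show("f1",T(183,428),S(177,185),.0135);show("f2",T(199,509),S(117,235),.0135)
print("R");show("end",T(328,410),S(281,258),.016);show("sq",T(386,482),S(257,335),.016);show("f1",T(440,484),S(292,377),.0135);show("f2",T(375,536),S(202,364),.0135)
show("knob",(395.5,309),S(447,514),.024)
show("footL",T(318,163),S(470,138),.009);show("footR",T(490,178),S(583,246),.009)
show("bendL",T(350,215),S(460,188),.011);show("bendR",T(450,224),S(518,244),.011)
show("earL",T(601,252),S(608,363),.003);show("earR",T(699,238),S(703,424),.003)
show("small",(271,247.6),(278.3,210.7),.013)
show("longfootL",T(202,100),S(444,46),.009);show("longfootR",T(489,84),S(653,193),.009)
E
```

```text
L
end top [0.4419 0.1718] side [0.4429 0.1726] tri [0.4422 0.1715 0.0173] gap 0.0006
sq top [0.4532 0.1219] side [0.4547 0.124 ] tri [0.4534 0.1215 0.019 ] gap 0.0004
f1 top [0.4784 0.1094] side [0.4803 0.1101] tri [0.479  0.1089 0.0153] gap 0.0014
f2 top [0.4349 0.0993] side [0.4372 0.1007] tri [0.4356 0.0987 0.0164] gap 0.0015
R
end top [0.4899 0.0307] side [0.4922 0.0319] tri [0.4904 0.0302 0.0188] gap 0.0015
sq top [ 0.4518 -0.0017] side [ 4.546e-01 -2.000e-04] tri [ 0.4526 -0.0021  0.0195] gap 0.0018
f1 top [ 0.4514 -0.031 ] side [ 0.4539 -0.0299] tri [ 0.4521 -0.0313  0.0165] gap 0.0017
f2 top [0.4226 0.0036] side [0.4251 0.0043] tri [0.4235 0.0032 0.0159] gap 0.0018
knob top [ 0.4574 -0.1397] side [ 0.4594 -0.1399] tri [ 0.4582 -0.14    0.0253] gap 0.0018
footL top [0.6269 0.0397] side [0.626  0.0393] tri [0.6268 0.0399 0.0081] gap 0.0005
footR top [ 0.6206 -0.056 ] side [ 0.6209 -0.0578] tri [ 0.6214 -0.0565  0.0071] gap 0.0013
bendL top [0.5978 0.0212] side [0.5966 0.0131] tri [0.6006 0.0204 0.0015] gap 0.0034
bendR top [ 0.5941 -0.0341] side [ 0.5945 -0.0362] tri [ 0.595  -0.0346  0.009 ] gap 0.0015
earL top [ 0.5813 -0.1186] side [ 0.5824 -0.1173] tri [ 0.5811 -0.1184  0.0053] gap 0.0001
earR top [ 0.5904 -0.173 ] side [ 0.5927 -0.1725] tri [ 0.5907 -0.173   0.0054] gap 0.0015
small top [0.5856 0.1338] side [0.5862 0.1337] tri [0.5858 0.1336 0.0133] gap 0.0006
longfootL top [0.661  0.1054] side [0.6627 0.1058] tri [0.6612 0.1049 0.0104] gap 0.0012
longfootR top [ 0.6737 -0.0546] side [ 0.6753 -0.055 ] tri [ 0.6741 -0.055   0.0097] gap 0.0015
```

View pics/tub.png

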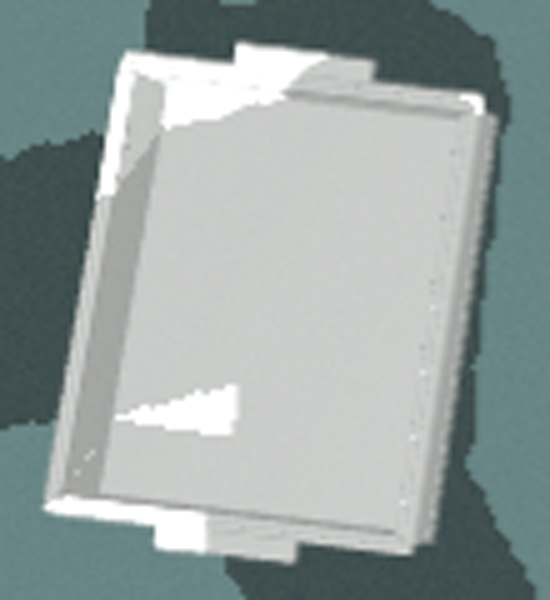

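View pics/car.png

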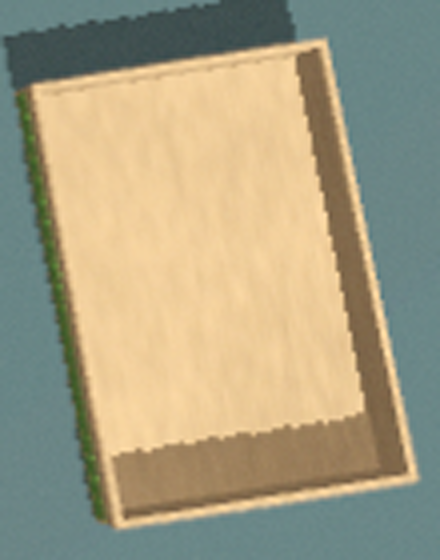

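```bash
cat > scene.py <<'E'
from h import *
Tc=lambda u,v:((u+.5)/4-.5+435,(v+.5)/4-.5+235)
Tt=lambda u,v:((u+.5)/5-.5+110,(v+.5)/5-.5+215)
car=plane("top",[Tc(*p) for p in[(30,87),(327,40),(418,480),(117,527)]],.04)
tub=plane("top",[Tt(*p) for p in[(122,53),(490,97),(416,553),(45,510)]],.045)
def box(P): # order: far-left, far-right, near-right, near-left
    c=P.mean(0)[:2]; x=(P[0]+P[1]-P[2]-P[3])[:2]; x/=np.linalg.norm(x); return c,x,np.array([-x[1],x[0]])
if __name__=="__main__":
    for n,P in(("car",car),("tub",tub)):
        print(n,P.round(3).tolist(),[round(float(np.linalg.norm(P[i]-P[i-1])),4) for i in range(4)],box(P))
    A=lambda a,b:(np.array(a)+b)/2
    L=dict(e=A([.4419,.1718],[.4429,.1726]),s=A([.4532,.1219],[.4547,.124]),f=(A([.4784,.1094],[.4803,.1101])+A([.4349,.0993],[.4372,.1007]))/2)
    R=dict(e=A([.4899,.0307],[.4922,.0319]),s=A([.4518,-.0017],[.4546,-.0002]),f=(A([.4514,-.031],[.4539,-.0299])+A([.4226,.0036],[.4251,.0043]))/2)
    for n,h in(("L",L),("R",R)):
        d=h['f']-h['e'];print(n,"len e-f",np.linalg.norm(d),"ang",np.degrees(np.arctan2(d[1],d[0])),"org",h['f']-31e-3*d/np.linalg.norm(d))
E
python3 scene.py
```

```text
car [[0.572, -0.236, 0.04], [0.601, -0.395, 0.04], [0.37, -0.436, 0.04], [0.342, -0.28, 0.04]] [0.2335, 0.1613, 0.234, 0.1589] (array([ 0.47118205, -0.33701229]), array([0.98337735, 0.18157363]), array([-0.18157363,  0.98337735]))
tub [[0.623, 0.426, 0.045], [0.608, 0.267, 0.045], [0.414, 0.288, 0.045], [0.428, 0.445, 0.045]] [0.1959, 0.1596, 0.1951, 0.1572] (array([0.51835164, 0.35642189]), array([ 0.99485866, -0.10127314]), array([0.10127314, 0.99485866]))
L len e-f 0.0690416224099637 ang -77.19665352158304 org [0.45083023 0.13510423]
R len e-f 0.06908359067101247 ang -139.8440003750807 org [0.46194304 0.006741  ]
```

```bash
cat > plan.py <<'E'
import sys
from h import *
from scipy.spatial.transform import Rotation as Ro
# usage: plan.py x y z jaw_deg [n]   (mm, world; jaw = direction of tool y)
x,y,z,j=map(float,sys.argv[1:5]); s=sense()
p=s['tcp_pos']*1000;R=s['ee_rot']; a=np.radians(j)
Y=np.array([np.cos(a),np.sin(a),0]);Z=np.array([0,0,-1.]);T=np.c_[np.cross(Y,Z),Y,Z];g=np.array([x,y,z])
rv=Ro.from_matrix(R.T@T).as_rotvec(); d=np.linalg.norm(g-p)
n=int(sys.argv[5]) if len(sys.argv)>5 else max(1,int(np.ceil(max(d/50,np.linalg.norm(rv)/.16))))
print("t",round(s['time_s'],2),"at",p.round(1),"jaw",round(np.degrees(np.arctan2(R[1,1],R[0,1])),1),"F",s['wrist_force'].round(1),"w",round(s['gripper_width']*87,1),"n",n,"j",s['joints'].round(0))
P=p.copy();Q=R.copy();out=[]
for i in range(n):
    k=n-i; sh=np.round(Q.T@((g-P)/k),0 if d>15 else 1); r=np.round(Ro.from_matrix(Q.T@T).as_rotvec()/k,3)
    out.append([*sh,*r]); P=P+Q@sh;Q=Q@Ro.from_rotvec(r).as_matrix()
for i in range(0,n,5): print(", ".join(f"{v:g}" for r in out[i:i+5] for v in r))
E
python3 plan.py 450.4 137 90 -167.2
```

```text
t 0.1 at [205.8 589.6 221.5] jaw -109.2 F [ 0.  -0.1  0.1] w 87.0 n 11 j [ 86.  22.   0.  -0. -68. -15.]
35, 31, 12, 0, -0, 0.092, 37, 28, 12, 0, -0, 0.092, 40, 25, 12, 0, -0, 0.092, 42, 21, 12, 0, -0, 0.092, 44, 17, 12, 0, -0, 0.092
45, 13, 12, 0, -0, 0.092, 46, 9, 12, 0, -0, 0.092, 46, 4, 12, 0, -0, 0.092, 47, 0, 12, 0, -0.001, 0.092, 46, -4, 12, 0.001, -0, 0.092
46, -8, 12, 0, -0.001, 0.091
```

>>> carry_out:
  commands: [35,31,12,0,0,0.092,37,28,12,0,0,0.092,40,25,12,0,0,0.092,42,21,12,0,0,0.092,44,17,12,0,0,0.092]
  grip: 50

```text
time_s: 0.72
tcp_pos: [0.3177, 0.379, 0.1581]
ee_rot: [[0.692, -0.722, -0.001], [-0.722, -0.692, -0.003], [0.002, 0.003, -1.0]]
wrist_force: [-0.4, 0.1, -0.5]
gripper_width: 0.594
```

```bash
python3 plan.py 450.4 137 90 -167.2
```

```text
t 0.72 at [317.7 379.  158.1] jaw -136.2 F [-0.4  0.1 -0.5] w 51.7 n 6 j [ 69.  13. -23.  -0. -54. -25.]
44, 12, 11, 0, -0, 0.09, 45, 8, 12, 0.001, -0.001, 0.09, 46, 4, 11, 0, -0, 0.09, 46, -1, 12, 0.001, -0.001, 0.09, 46, -4, 11, 0, -0, 0.091
45, -9, 11, 0.001, -0.001, 0.09
```

Motion tracks nearly fully (small lag).

>>> carry_out:
  commands: [44,12,11,0,0,0.09,45,8,12,0,0,0.09,46,4,11,0,0,0.09,46,-1,12,0,0,0.09,46,-4,11,0,0,0.09]

```text
time_s: 1.35
tcp_pos: [0.4284, 0.1689, 0.0992]
ee_rot: [[0.297, -0.955, -0.002], [-0.955, -0.296, -0.005], [0.004, 0.004, -1.0]]
wrist_force: [0.8, 0.6, 0.4]
gripper_width: 0.569
```

```bash
python3 plan.py 450.4 137 70 -167.2
```

```text
t 1.35 at [428.4 168.9  99.2] jaw -162.8 F [0.8 0.6 0.4] w 49.5 n 1 j [ 42.  14. -32.   0. -44. -25.]
37, -12, 29, 0.003, -0.004, 0.078
```

>>> carry_out:
  commands: [37,-12,29,0.003,-0.004,0.078,0,0,0,0,0,0]

```text
time_s: 1.6
tcp_pos: [0.4513, 0.133, 0.0685]
ee_rot: [[0.214, -0.977, -0.002], [-0.977, -0.214, -0.001], [0.0, 0.003, -1.0]]
wrist_force: [-0.4, 0.5, 0.1]
gripper_width: 0.575
```

```bash
python3 - <<'E'
from h import *
cv2.imwrite("pics/a1.png",np.hstack([cv2.resize(capture(n)[a:b,c:d,::-1],(390,390)) for n,a,b,c,d in(("top",240,340,220,320),("side",170,300,150,280))]))
E
python3 plan.py 450.4 137 3 -167.2
```

```text
t 1.7 at [452.3 135.6  70.6] jaw -167.4 F [-0.8  0.5 -0.4] w 50.0 n 2 j [ 36.  18. -32.  -0. -40. -24.]
-1, 1, 34, -0.001, 0.001, -0.002, -1, 1, 34, -0.001, 0, -0.002
```

View pics/a1.png

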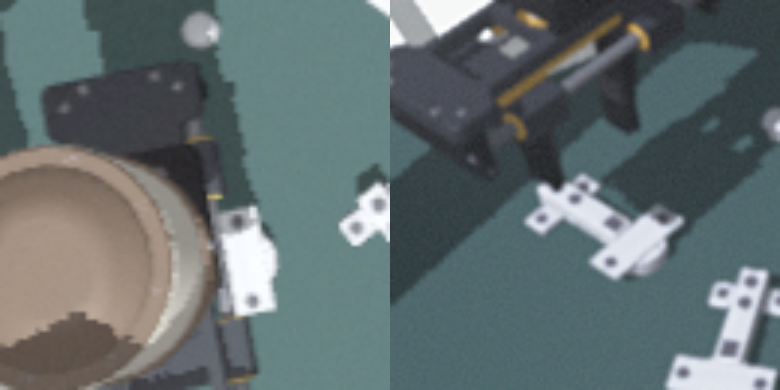

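```bash
python3 - <<'E'
from h import *
s=sense();p=s['tcp_pos'];y=s['ee_rot'][:,1]
q=proj("side",[p,p+y*.0325,p-y*.0325,p+y*.025,p-y*.025]);print((q-[150,170])*3+[390,0])
E
```

```text
[[583.96585423 151.16578619]
 [542.68188654 182.93174109]
 [623.41334413 120.78323212]
 [552.37923979 175.47295569]
 [614.46608352 127.67698573]]
```

>>> carry_out:
  commands: [-1,1,34,0,0,-0.002,-1,1,26,0,0,-0.002,0,0,0,0,0,0]

```text
time_s: 2.08
tcp_pos: [0.4518, 0.142, 0.0126]
ee_rot: [[0.229, -0.973, 0.009], [-0.973, -0.229, 0.006], [-0.004, -0.01, -1.0]]
wrist_force: [0.4, 0.1, 0.4]
gripper_width: 0.572
```

```bash
python3 plan.py 450.4 137 3.5 -167.2
```

```text
t 2.08 at [451.8 142.   12.6] jaw -166.8 F [0.4 0.1 0.4] w 49.8 n 1 j [ 37.  23. -35.   0. -31. -24.]
4.6, 2.6, 9, -0.01, 0.004, 0.008
```

>>> carry_out:
  commands: [4,2,9,-0.01,0.004,0.008,0,0,0,0,0,0]

```text
time_s: 2.33
tcp_pos: [0.4519, 0.1395, 0.0052]
ee_rot: [[0.223, -0.975, 0.004], [-0.975, -0.223, 0.002], [-0.001, -0.004, -1.0]]
wrist_force: [0.4, -0.0, 0.4]
gripper_width: 0.572
```

```bash
python3 plan.py 450.4 137 3 -167.2
```

```text
t 2.33 at [451.9 139.5   5.2] jaw -167.1 F [ 0.4 -0.   0.4] w 49.8 n 1 j [ 37.  24. -36.   0. -30. -24.]
2.1, 2.1, 2.2, -0.004, 0.001, 0.002
```

>>> carry_out:
  commands: [2,2,2,-0.004,0,0,0,0,0,0,0,0,0,0,0,0,0,0,0,0,0,0,0,0]
  grip: 0

```text
time_s: 2.82
tcp_pos: [0.4513, 0.1375, 0.0047]
ee_rot: [[0.223, -0.975, 0.002], [-0.975, -0.223, 0.003], [-0.003, -0.003, -1.0]]
wrist_force: [-1.8, 0.2, -1.1]
gripper_width: 0.206
```

```bash
python3 plan.py 450.4 137 3 -167.2
```

```text
t 2.83 at [451.3 137.5   4.7] jaw -167.1 F [-1.8  0.2 -1.1] w 17.9 n 1 j [ 37.  24. -36.  -0. -30. -24.]
0.3, 1, 1.7, -0.003, 0.003, 0.002
```

>>> carry_out:
  commands: [0,0,0,0,0,0,0,0,0,0,0,0,0,0,-20,0,0,0,0,0,-40,0,0,0,0,0,-30,0,0,0]

```text
time_s: 3.45
tcp_pos: [0.4491, 0.1359, 0.0941]
ee_rot: [[0.223, -0.975, -0.005], [-0.975, -0.223, -0.002], [0.0, 0.005, -1.0]]
wrist_force: [0.3, 1.0, -1.3]
gripper_width: 0.18
```

```bash
python3 - <<'E'
from scene import *
for n,P,L in(("car",car,[("h1",-68,0),("h2",8,0),("kn",78,0)]),("tub",tub,[("pull",0,40),("pullc",0,0),("catch",0,-38)])):
    c,x,y=box(P); print(n,np.degrees(np.arctan2(x[1],x[0])))
    for m,a,b in L: print(m,((c+x*a/1e3+y*b/1e3)*1000).round(1))
E
python3 plan.py 404 -349 95 -169.5
```

```text
car 10.461432901035549
h1 [ 404.3 -349.4]
h2 [ 479.  -335.6]
kn [ 547.9 -322.8]
tub -5.812487977150371
pull [522.4 396.2]
pullc [518.4 356.4]
catch [514.5 318.6]
t 3.45 at [449.1 135.9  94.1] jaw -167.1 F [ 0.3  1.  -1.3] w 15.6 n 10 j [ 37.  15. -31.  -0. -44. -24.]
46, 15, 0, 0.001, -0, 0.004, 46, 15, -0, 0, -0, 0.004, 46, 15, -0, 0, -0, 0.004, 47, 15, -0, 0.001, -0, 0.004, 47, 14, -0, 0, -0, 0.004
47, 14, -0, 0.001, -0, 0.004, 46, 14, -0, 0, -0, 0.004, 47, 14, -0, 0.001, -0, 0.004, 47, 14, -0, 0, -0, 0.005, 46, 14, -0, 0.001, -0.001, 0.004
```

>>> carry_out:
  commands: [46,15,0,0,0,0.004,46,15,0,0,0,0.004,46,15,0,0,0,0.004,47,15,0,0,0,0.004,47,14,0,0,0,0.004]

```text
time_s: 4.08
tcp_pos: [0.4295, -0.1091, 0.097]
ee_rot: [[0.211, -0.977, 0.004], [-0.977, -0.211, 0.003], [-0.002, -0.005, -1.0]]
wrist_force: [0.3, -0.3, -0.7]
gripper_width: 0.18
```

>>> carry_out:
  commands: [47,14,0,0,0,0.004,46,14,0,0,0,0.004,47,14,0,0,0,0.004,47,14,0,0,0,0.005,46,14,0,0,0,0.004]

```text
time_s: 4.7
tcp_pos: [0.4061, -0.3593, 0.0957]
ee_rot: [[0.19, -0.982, 0.004], [-0.982, -0.19, 0.003], [-0.002, -0.005, -1.0]]
wrist_force: [0.8, 0.3, -0.5]
gripper_width: 0.178
```

```bash
python3 plan.py 404 -347 60 -169.5
```

```text
t 4.7 at [ 406.1 -359.3   95.7] jaw -169.0 F [ 0.8  0.3 -0.5] w 15.4 n 1 j [-25.  21. -21.  -0. -48.  36.]
-12, -0, 36, -0.005, 0.002, 0.008
```

>>> carry_out:
  commands: [-12,0,36,-0.005,0.002,0.008,0,0,0,0,0,0]

```text
time_s: 4.95
tcp_pos: [0.4029, -0.351, 0.0585]
ee_rot: [[0.176, -0.984, -0.0], [-0.984, -0.176, -0.0], [-0.0, 0.0, -1.0]]
wrist_force: [-0.7, 0.2, -0.9]
gripper_width: 0.178
```

```bash
python3 - <<'E'
from h import *
cv2.imwrite("pics/a2.png",np.hstack([cv2.resize(capture(n)[a:b,c:d,::-1],(390,390)) for n,a,b,c,d in(("top",230,390,410,570),("side",280,480,300,500))]))
E
python3 plan.py 404 -347 12 -169.5
```

```text
t 5.05 at [ 406.5 -352.6   61.9] jaw -169.7 F [0.4 0.4 0.2] w 15.4 n 2 j [-24.  24. -24.   0. -42.  34.]
-3, 1, 25, -0.003, -0.003, -0.002, -3, 1, 25, -0.003, -0.003, -0.002
```

View pics/a2.png

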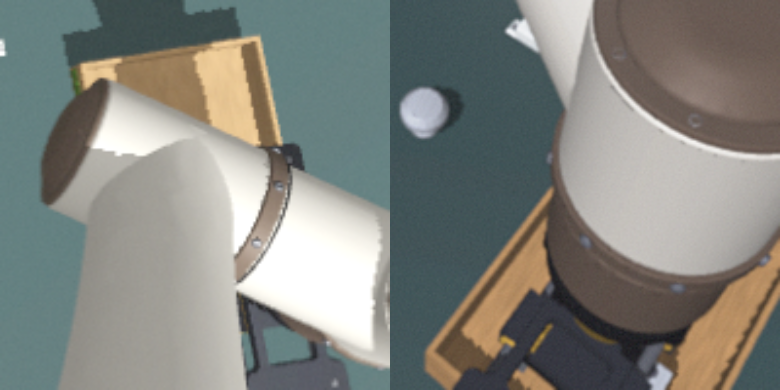

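>>> carry_out:
  commands: [-3,1,25,-0.003,-0.003,-0.002,-3,1,21,-0.003,-0.003,-0.002,0,0,0,0,0,0]

```text
time_s: 5.42
tcp_pos: [0.409, -0.3483, 0.0203]
ee_rot: [[0.188, -0.982, 0.01], [-0.982, -0.188, -0.006], [0.007, -0.009, -1.0]]
wrist_force: [0.3, 0.4, -0.2]
gripper_width: 0.182
```

```bash
python3 plan.py 404 -347 9.5 -169.5
```

```text
t 5.42 at [ 409.  -348.3   20.3] jaw -169.2 F [ 0.3  0.4 -0.2] w 15.8 n 1 j [-23.  27. -26.   0. -36.  34.]
-2.3, 4.7, 10.7, -0.009, -0.007, 0.006
```

>>> carry_out:
  commands: [-2,4,8,-0.009,-0.007,0.005,0,0,0,0,0,0]

```text
time_s: 5.68
tcp_pos: [0.4067, -0.3477, 0.0146]
ee_rot: [[0.184, -0.983, 0.004], [-0.983, -0.184, -0.003], [0.003, -0.003, -1.0]]
wrist_force: [-0.1, 0.6, -0.9]
gripper_width: 0.184
```

```bash
python3 plan.py 404 -347 9 -169.5
```

```text
t 5.67 at [ 406.7 -347.7   14.6] jaw -169.4 F [-0.1  0.6 -0.9] w 16.0 n 1 j [-23.  27. -26.   0. -36.  34.]
-1.2, 2.6, 5.5, -0.003, -0.003, 0.002
```

>>> carry_out:
  commands: [-1,2,4,-0.003,-0.003,0.002,0,0,1,0,0,0,0,0,0,0,0,0]

```text
time_s: 6.05
tcp_pos: [0.4053, -0.3475, 0.0105]
ee_rot: [[0.182, -0.983, 0.002], [-0.983, -0.182, -0.001], [0.002, -0.002, -1.0]]
wrist_force: [-0.1, -0.3, -0.8]
gripper_width: 0.177
```

```bash
python3 plan.py 404 -347 8.7 -169.5
```

```text
t 6.05 at [ 405.3 -347.5   10.5] jaw -169.5 F [-0.1 -0.3 -0.8] w 15.4 n 1 j [-23.  28. -27.   0. -35.  34.]
-0.8, 1.2, 1.8, -0.002, -0.002, 0
```

>>> carry_out:
  commands: [0,1,1.5,-0.002,-0.002,0,0,0,0.5,0,0,0,0,0,0,0,0,0]

```text
time_s: 6.42
tcp_pos: [0.4043, -0.3478, 0.0088]
ee_rot: [[0.183, -0.983, -0.0], [-0.983, -0.183, 0.0], [-0.0, -0.0, -1.0]]
wrist_force: [-0.3, 1.1, -0.7]
gripper_width: 0.182
```

>>> carry_out:
  commands: [0,0,0.6,0,0,0,0,0,0,0,0,0]

```text
time_s: 6.68
tcp_pos: [0.4043, -0.3478, 0.0088]
ee_rot: [[0.183, -0.983, 0.0], [-0.983, -0.183, 0.0], [-0.0, -0.0, -1.0]]
wrist_force: [0.3, 0.9, -1.2]
gripper_width: 0.182
```

>>> carry_out:
  commands: [0,0,0.6,0,0,0,0,0,0,0,0,0]

```text
time_s: 6.92
tcp_pos: [0.4044, -0.3479, 0.0088]
ee_rot: [[0.183, -0.983, 0.0], [-0.983, -0.183, -0.0], [0.0, -0.0, -1.0]]
wrist_force: [-0.4, -0.4, 0.5]
gripper_width: 0.182
```

>>> carry_out:
  commands: [0,0,1.5,0,0,0,0,0,1,0,0,0]

```text
time_s: 7.18
tcp_pos: [0.4044, -0.3479, 0.0087]
ee_rot: [[0.184, -0.983, -0.0], [-0.983, -0.184, -0.001], [0.0, 0.0, -1.0]]
wrist_force: [-1.7, 2.7, 8.2]
gripper_width: 0.181
```

>>> carry_out:
  commands: [0,0,0,0,0,0,0,0,0,0,0,0,0,0,0,0,0,0,0,0,0,0,0,0]
  grip: 40

```text
time_s: 7.68
tcp_pos: [0.4047, -0.348, 0.008]
ee_rot: [[0.184, -0.983, 0.0], [-0.983, -0.184, -0.001], [0.001, 0.0, -1.0]]
wrist_force: [-0.1, -0.2, -0.6]
gripper_width: 0.446
```

>>> carry_out:
  commands: [0,0,-10,0,0,0,0,0,-25,0,0,0,0,0,-40,0,0,0,0,0,-25,0,0,0]

```text
time_s: 8.18
tcp_pos: [0.4035, -0.3475, 0.1101]
ee_rot: [[0.184, -0.983, -0.005], [-0.983, -0.184, 0.001], [-0.002, 0.004, -1.0]]
wrist_force: [0.1, -0.8, 0.1]
gripper_width: 0.466
```

```bash
python3 plan.py 463.5 8 90 -229.84
```

```text
t 8.18 at [ 403.5 -347.5  110.1] jaw -169.4 F [ 0.1 -0.8  0.1] w 40.5 n 8 j [-23.  20. -21.   0. -49.  34.]
-42, -16, 3, 0.001, -0, 0.132, -44, -10, 2, 0.001, -0, 0.132, -45, -4, 3, 0, -0, 0.132, -45, 2, 2, 0.001, -0, 0.132, -44, 8, 3, 0, -0, 0.132
-43, 14, 2, 0.001, -0, 0.132, -41, 19, 3, 0, -0, 0.132, -38, 25, 2, 0.001, -0, 0.131
```

>>> carry_out:
  commands: [-42,-16,3,0,0,0.132,-44,-10,2,0,0,0.132,-45,-4,3,0,0,0.132,-45,2,2,0,0,0.132,-44,8,3,0,0,0.132]
  grip: 50

```text
time_s: 8.8
tcp_pos: [0.4478, -0.1238, 0.1037]
ee_rot: [[-0.481, -0.876, 0.01], [-0.877, 0.481, -0.003], [-0.002, -0.01, -1.0]]
wrist_force: [0.5, -1.1, 0.7]
gripper_width: 0.576
```

```bash
python3 - <<'E'
from h import *
cv2.imwrite("pics/a3.png",np.hstack([cv2.resize(capture(n)[a:b,c:d,::-1],(390,390)) for n,a,b,c,d in(("top",230,390,410,570),("side",280,480,300,500))]))
E
python3 plan.py 463.5 8 60 -229.84
```

```text
t 8.9 at [ 448.2 -122.3  103.6] jaw 151.7 F [ 0.6 -0.5 -1.4] w 50.2 n 3 j [  5.  14. -31.   0. -44. -34.]
-41, 16, 14, -0.003, 0.001, 0.125, -38, 21, 15, -0.003, 0.001, 0.125, -35, 26, 14, -0.003, 0.002, 0.126
```

View pics/a3.png

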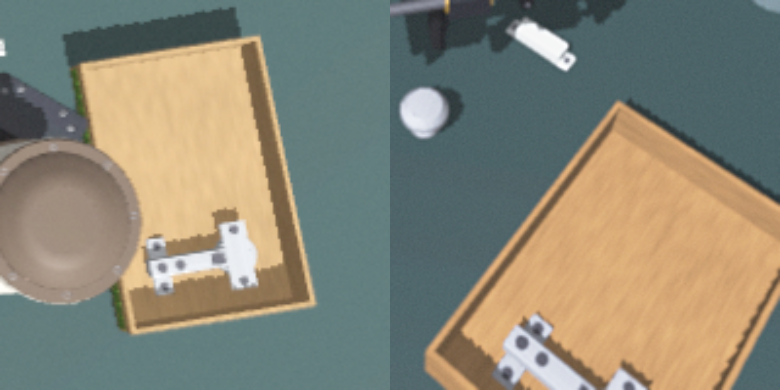

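>>> carry_out:
  commands: [-41,16,14,-0.003,0,0.125,-38,21,15,-0.003,0,0.125,-35,26,14,-0.003,0,0.126,0,0,0,0,0,0]

```text
time_s: 9.4
tcp_pos: [0.4665, 0.0108, 0.0624]
ee_rot: [[-0.771, -0.637, 0.009], [-0.637, 0.771, 0.004], [-0.009, -0.003, -1.0]]
wrist_force: [0.4, -0.3, 0.4]
gripper_width: 0.58
```

```bash
python3 plan.py 463.5 8 20 -229.84
```

```text
t 9.4 at [466.5  10.8  62.4] jaw 129.5 F [ 0.4 -0.3  0.4] w 50.4 n 1 j [ 21.  18. -34.  -0. -38. -72.]
4, -0, 42, -0.003, 0.009, -0.011
```

>>> carry_out:
  commands: [4,0,38,-0.003,0.009,-0.011,0,0,0,0,0,0]

```text
time_s: 9.65
tcp_pos: [0.4647, 0.0078, 0.0252]
ee_rot: [[-0.763, -0.647, 0.002], [-0.647, 0.763, 0.001], [-0.002, -0.001, -1.0]]
wrist_force: [-0.2, 0.1, 0.4]
gripper_width: 0.576
```

```bash
python3 plan.py 463.5 8 4 -229.84
```

```text
t 9.65 at [464.7   7.8  25.2] jaw 130.3 F [-0.2  0.1  0.4] w 50.1 n 1 j [ 21.  22. -36.   0. -33. -71.]
1, 1, 21, -0.001, 0.002, 0.003
```

>>> carry_out:
  commands: [1,1,18,0,0.002,0.003,0,0,0,0,0,0,0,0,0,0,0,0]

```text
time_s: 10.02
tcp_pos: [0.4668, 0.0068, 0.0114]
ee_rot: [[-0.765, -0.644, 0.008], [-0.644, 0.765, 0.001], [-0.007, -0.005, -1.0]]
wrist_force: [0.2, 1.1, -1.0]
gripper_width: 0.574
```

```bash
python3 plan.py 463.5 8 4 -229.84
```

```text
t 10.03 at [466.8   6.8  11.4] jaw 130.1 F [ 0.2  1.1 -1. ] w 49.9 n 1 j [ 21.  23. -36.   0. -30. -71.]
1.8, 3, 7.4, -0.005, 0.007, -0.001
```

>>> carry_out:
  commands: [2,3,7,-0.005,0.007,0,0,0,0,0,0,0,0,0,0.5,0,0,0]

```text
time_s: 10.4
tcp_pos: [0.4645, 0.008, 0.0055]
ee_rot: [[-0.765, -0.644, 0.003], [-0.644, 0.765, 0.002], [-0.003, -0.001, -1.0]]
wrist_force: [0.5, 1.0, -0.3]
gripper_width: 0.577
```

>>> carry_out:
  commands: [1,1,1,0,0,0,0,0,0,0,0,0,0,0,0,0,0,0,0,0,0,0,0,0,0,0,0,0,0,0]
  grip: 0

```text
time_s: 11.02
tcp_pos: [0.4631, 0.0083, 0.0044]
ee_rot: [[-0.764, -0.645, 0.003], [-0.645, 0.764, 0.001], [-0.003, -0.001, -1.0]]
wrist_force: [-0.1, 0.2, 0.1]
gripper_width: 0.181
```

>>> carry_out:
  commands: [0,0,-15,0,0,0,0,0,-40,0,0,0,0,0,-35,0,0,0]

```text
time_s: 11.4
tcp_pos: [0.46, 0.0073, 0.0934]
ee_rot: [[-0.765, -0.644, -0.006], [-0.644, 0.765, -0.002], [0.006, 0.003, -1.0]]
wrist_force: [0.4, 0.6, -0.7]
gripper_width: 0.183
```

```bash
python3 plan.py 480 -333.5 90 -169.5
```

```text
t 11.4 at [460.    7.3  93.4] jaw 130.1 F [ 0.4  0.6 -0.7] w 15.9 n 7 j [ 21.  15. -32.  -0. -44. -71.]
29, -39, 1, 0.001, -0.001, -0.151, 35, -34, 0, 0.001, -0, -0.151, 39, -29, 1, 0.001, -0.001, -0.15, 43, -22, 0, 0.001, -0.001, -0.151, 46, -16, 1, 0, -0, -0.15
48, -8, 0, 0.001, -0.001, -0.151, 50, -1, 1, 0, -0, -0.15
```

>>> carry_out:
  commands: [29,-39,1,0,0,-0.151,35,-34,0,0,0,-0.151,39,-29,1,0,0,-0.15,43,-22,0,0,0,-0.151,46,-16,1,0,0,-0.15]

```text
time_s: 12.02
tcp_pos: [0.4805, -0.238, 0.0936]
ee_rot: [[-0.085, -0.996, 0.002], [-0.996, 0.085, 0.001], [-0.001, -0.002, -1.0]]
wrist_force: [0.3, 0.3, -0.2]
gripper_width: 0.183
```

```bash
python3 plan.py 480 -333.5 75 -169.5
```

```text
t 12.03 at [ 480.5 -238.    93.6] jaw 175.1 F [ 0.3  0.3 -0.2] w 15.9 n 2 j [ -9.  21. -22.  -0. -47.   4.]
48, -4, 9, -0.001, 0.001, -0.134, 47, 3, 10, -0.001, 0, -0.134
```

>>> carry_out:
  commands: [48,-4,9,0,0,-0.134,47,3,10,0,0,-0.134,0,0,0,0,0,0]

```text
time_s: 12.4
tcp_pos: [0.4789, -0.339, 0.0724]
ee_rot: [[0.187, -0.982, 0.001], [-0.982, -0.187, 0.002], [-0.002, -0.001, -1.0]]
wrist_force: [-0.2, 1.6, -1.2]
gripper_width: 0.182
```

```bash
python3 plan.py 480 -333.5 30 -169.5
```

```text
t 12.4 at [ 478.9 -339.    72.4] jaw -169.2 F [-0.2  1.6 -1.2] w 15.8 n 1 j [-20.  27. -16.  -0. -47.  30.]
-5, -2, 42, -0.001, 0.002, 0.005
```

>>> carry_out:
  commands: [-5,-2,42,0,0.002,0.005,0,0,0,0,0,0]

```text
time_s: 12.65
tcp_pos: [0.4792, -0.3332, 0.0294]
ee_rot: [[0.179, -0.984, 0.0], [-0.984, -0.179, 0.001], [-0.001, -0.0, -1.0]]
wrist_force: [0.1, -0.3, -0.4]
gripper_width: 0.181
```

```bash
python3 plan.py 480 -333.5 12 -169.5
```

```text
t 12.65 at [ 479.2 -333.2   29.4] jaw -169.7 F [ 0.1 -0.3 -0.4] w 15.7 n 1 j [-19.  30. -18.  -0. -42.  29.]
0, -1, 17, -0, 0.001, -0.003
```

>>> carry_out:
  commands: [0,-1,15,0,0,-0.003,0,0,0,0,0,0,0,0,0,0,0,0]

```text
time_s: 13.02
tcp_pos: [0.483, -0.3328, 0.0171]
ee_rot: [[0.185, -0.983, 0.006], [-0.983, -0.185, -0.002], [0.003, -0.005, -1.0]]
wrist_force: [0.2, -0.6, -0.6]
gripper_width: 0.181
```

```bash
python3 plan.py 480 -333.5 9.4 -169.5
```

```text
t 13.03 at [ 483.  -332.8   17.1] jaw -169.3 F [ 0.2 -0.6 -0.6] w 15.8 n 1 j [-19.  31. -19.   0. -40.  29.]
0.1, 3.2, 7.6, -0.005, -0.003, 0.003
```

>>> carry_out:
  commands: [0,3,6,-0.005,-0.003,0.003,0,0,0,0,0,0,0,0,0,0,0,0]

```text
time_s: 13.4
tcp_pos: [0.4807, -0.3336, 0.0121]
ee_rot: [[0.182, -0.983, 0.002], [-0.983, -0.182, -0.001], [0.001, -0.002, -1.0]]
wrist_force: [0.4, -0.6, -1.3]
gripper_width: 0.178
```

>>> carry_out:
  commands: [0,1,2,-0.002,-0.001,0,0,0,0.5,0,0,0]

```text
time_s: 13.65
tcp_pos: [0.4797, -0.3339, 0.0096]
ee_rot: [[0.182, -0.983, 0.0], [-0.983, -0.182, -0.0], [0.0, -0.0, -1.0]]
wrist_force: [0.3, 0.2, -1.3]
gripper_width: 0.178
```

>>> carry_out:
  commands: [0,0,1.2,0,0,0,0,0,0.8,0,0,0]

```text
time_s: 13.9
tcp_pos: [0.4798, -0.334, 0.0085]
ee_rot: [[0.182, -0.983, 0.0], [-0.983, -0.182, -0.0], [0.0, 0.0, -1.0]]
wrist_force: [-1.6, 2.7, 8.6]
gripper_width: 0.179
```

>>> carry_out:
  commands: [0,0,0,0,0,0,0,0,0,0,0,0,0,0,0,0,0,0,0,0,0,0,0,0]
  grip: 38

```text
time_s: 14.4
tcp_pos: [0.4803, -0.3343, 0.0086]
ee_rot: [[0.182, -0.983, 0.001], [-0.983, -0.182, -0.001], [0.001, -0.001, -1.0]]
wrist_force: [-0.0, -0.3, -0.8]
gripper_width: 0.423
```

>>> carry_out:
  commands: [0,0,-10,0,0,0,0,0,-25,0,0,0,0,0,-40,0,0,0,0,0,-25,0,0,0]

```text
time_s: 14.9
tcp_pos: [0.4791, -0.3339, 0.1108]
ee_rot: [[0.183, -0.983, -0.003], [-0.983, -0.183, 0.0], [-0.001, 0.003, -1.0]]
wrist_force: [0.5, -0.1, 0.1]
gripper_width: 0.435
```

```bash
python3 plan.py 458.5 -139.8 85 -190
```

```text
t 14.9 at [ 479.1 -333.9  110.8] jaw -169.5 F [ 0.5 -0.1  0.1] w 37.9 n 4 j [-19.  24. -14.   0. -52.  29.]
-49, -4, 6, 0.001, 0, 0.09, -49, 1, 7, 0.001, 0, 0.089, -48, 5, 6, 0.001, 0, 0.09, -48, 9, 7, 0, 0, 0.089
```

```bash
python3 plan.py 458.5 -139.8 80 -225
```

```text
t 14.9 at [ 479.1 -333.9  110.8] jaw -169.5 F [ 0.5 -0.1  0.1] w 37.9 n 7 j [-19.  24. -14.   0. -52.  29.]
-28, -2, 4, 0, -0, 0.138, -28, 2, 4, 0.001, -0, 0.139, -27, 5, 5, 0, -0, 0.138, -26, 9, 4, 0.001, -0, 0.139, -25, 13, 5, 0, -0, 0.138
-23, 16, 4, 0.001, -0, 0.139, -20, 19, 5, 0, -0.001, 0.138
```

>>> carry_out:
  commands: [-28,-2,4,0,0,0.138,-28,2,4,0,0,0.139,-27,5,5,0,0,0.138,-26,9,4,0,0,0.139,-25,13,5,0,0,0.138]
  grip: 70

```text
time_s: 15.52
tcp_pos: [0.4687, -0.1943, 0.0955]
ee_rot: [[-0.509, -0.861, 0.011], [-0.861, 0.509, -0.004], [-0.002, -0.011, -1.0]]
wrist_force: [-0.1, 1.2, 0.3]
gripper_width: 0.793
```

```bash
python3 plan.py 458.5 -139.8 70 -225
```

```text
t 15.53 at [ 468.7 -194.3   95.5] jaw 149.4 F [-0.1  1.2  0.3] w 69.0 n 2 j [ -4.  18. -26.   0. -45. -27.]
-21, 18, 13, -0.005, 0.002, 0.126, -18, 21, 12, -0.006, 0.001, 0.125
```

>>> carry_out:
  commands: [-21,18,13,-0.005,0.002,0.126,-18,21,12,-0.006,0.001,0.125,0,0,0,0,0,0]

```text
time_s: 15.9
tcp_pos: [0.4591, -0.1373, 0.0719]
ee_rot: [[-0.711, -0.704, 0.004], [-0.704, 0.711, 0.0], [-0.003, -0.003, -1.0]]
wrist_force: [0.7, -0.3, 0.5]
gripper_width: 0.803
```

```bash
python3 plan.py 458.5 -139.8 30 -225;python3 - <<'E'
from h import *
cv2.imwrite("pics/a4.png",np.hstack([cv2.resize(capture(n)[a:b,c:d,::-1],(390,390)) for n,a,b,c,d in(("top",230,390,410,570),("side",250,450,220,420))]))
E
```

```text
t 15.9 at [ 459.1 -137.3   71.9] jaw 134.7 F [ 0.7 -0.3  0.5] w 69.8 n 1 j [  3.  18. -31.   0. -41. -48.]
2, -1, 42, -0.003, 0.003, -0.005
```

View pics/a4.png

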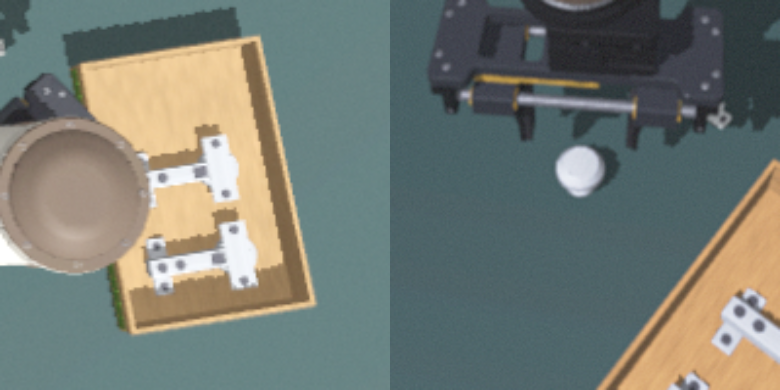

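>>> carry_out:
  commands: [2,-1,42,-0.003,0.003,-0.005,0,0,0,0,0,0]

```text
time_s: 16.25
tcp_pos: [0.4623, -0.142, 0.0319]
ee_rot: [[-0.707, -0.708, 0.007], [-0.708, 0.707, -0.001], [-0.004, -0.006, -1.0]]
wrist_force: [0.4, 1.0, -0.2]
gripper_width: 0.802
```

```bash
python3 plan.py 458.5 -139.8 4 -225
```

```text
t 16.25 at [ 462.3 -142.    31.9] jaw 135.0 F [ 0.4  1.  -0.2] w 69.7 n 1 j [  2.  22. -33.   0. -35. -47.]
1, 4, 28, -0.006, 0.004, 0.001
```

>>> carry_out:
  commands: [1,4,25,-0.006,0.004,0,0,0,0,0,0,0,0,0,0,0,0,0]

```text
time_s: 16.62
tcp_pos: [0.4637, -0.1417, 0.0114]
ee_rot: [[-0.706, -0.708, 0.009], [-0.708, 0.706, -0.001], [-0.006, -0.007, -1.0]]
wrist_force: [0.5, 0.1, 0.2]
gripper_width: 0.804
```

```bash
python3 plan.py 458.5 -139.8 4 -225
```

```text
t 16.62 at [ 463.7 -141.7   11.4] jaw 135.1 F [0.5 0.1 0.2] w 69.9 n 1 j [  2.  24. -34.   0. -31. -47.]
2.4, 5.1, 7.3, -0.007, 0.006, 0.002
```

>>> carry_out:
  commands: [2.5,5,6.5,-0.007,0.006,0,0,0,0,0,0,0,0,0,0,0,0,0]

```text
time_s: 17.0
tcp_pos: [0.4599, -0.1401, 0.007]
ee_rot: [[-0.706, -0.709, 0.005], [-0.709, 0.706, -0.0], [-0.003, -0.003, -1.0]]
wrist_force: [0.2, 0.2, 1.1]
gripper_width: 0.803
```

```bash
python3 plan.py 458.5 -139.8 4 -225
```

```text
t 17.0 at [ 459.9 -140.1    7. ] jaw 135.1 F [0.2 0.2 1.1] w 69.8 n 1 j [  2.  24. -34.   0. -31. -47.]
0.8, 1.2, 3, -0.003, 0.003, 0.002
```

>>> carry_out:
  commands: [1,1,3,-0.003,0.003,0,0,0,0,0,0,0,0,0,0,0,0,0]

```text
time_s: 17.38
tcp_pos: [0.4585, -0.14, 0.0039]
ee_rot: [[-0.705, -0.709, 0.001], [-0.709, 0.705, -0.0], [-0.0, -0.0, -1.0]]
wrist_force: [-0.3, 0.6, -0.3]
gripper_width: 0.805
```

>>> carry_out:
  commands: [0,0,0,0,0,0,0,0,0,0,0,0,0,0,0,0,0,0,0,0,0,0,0,0]
  grip: 0

```text
time_s: 17.88
tcp_pos: [0.4586, -0.14, 0.0039]
ee_rot: [[-0.705, -0.709, 0.0], [-0.709, 0.705, -0.0], [-0.0, -0.0, -1.0]]
wrist_force: [-0.0, -0.2, -0.2]
gripper_width: 0.44
```

>>> carry_out:
  commands: [0,0,0,0,0,0,0,0,-15,0,0,0,0,0,-40,0,0,0,0,0,-35,0,0,0]

```text
time_s: 18.38
tcp_pos: [0.4557, -0.14, 0.0929]
ee_rot: [[-0.706, -0.708, -0.009], [-0.708, 0.706, 0.0], [0.006, 0.007, -1.0]]
wrist_force: [1.1, 0.4, -1.3]
gripper_width: 0.422
```

```bash
python3 plan.py 548 -323 90 -259.5
```

```text
t 18.38 at [ 455.7 -140.    92.9] jaw 135.1 F [ 1.1  0.4 -1.3] w 36.7 n 5 j [  2.  16. -30.  -0. -45. -47.]
13, -39, 0, 0.001, -0.002, 0.121, 8, -40, 1, 0.001, -0.002, 0.121, 3, -41, 0, 0.001, -0.001, 0.121, -2, -41, 1, 0.001, -0.002, 0.12, -6, -40, 0, 0.001, -0.001, 0.121
```

>>> carry_out:
  commands: [13,-39,0,0,-0.002,0.121,8,-40,1,0,-0.002,0.121,3,-41,0,0,0,0.121,-2,-41,1,0,-0.002,0.12,-6,-40,0,0,0,0.121]

```text
time_s: 19.0
tcp_pos: [0.5497, -0.3258, 0.0935]
ee_rot: [[-0.986, -0.168, 0.002], [-0.168, 0.986, 0.004], [-0.003, 0.004, -1.0]]
wrist_force: [0.9, 0.8, -0.1]
gripper_width: 0.42
```

```bash
python3 plan.py 548 -323 70 -259.5;python3 - <<'E'
from h import *
cv2.imwrite("pics/a5.png",np.hstack([cv2.resize(capture(n)[a:b,c:d,::-1],(390,390)) for n,a,b,c,d in(("top",230,390,410,570),("side",280,480,300,500))]))
E
```

```text
t 19.0 at [ 549.7 -325.8   93.5] jaw 99.7 F [ 0.9  0.8 -0.1] w 36.5 n 1 j [-16.  30.  -7.  -0. -54. -64.]
1, 3, 24, 0.004, 0.003, -0.015
```

View pics/a5.png

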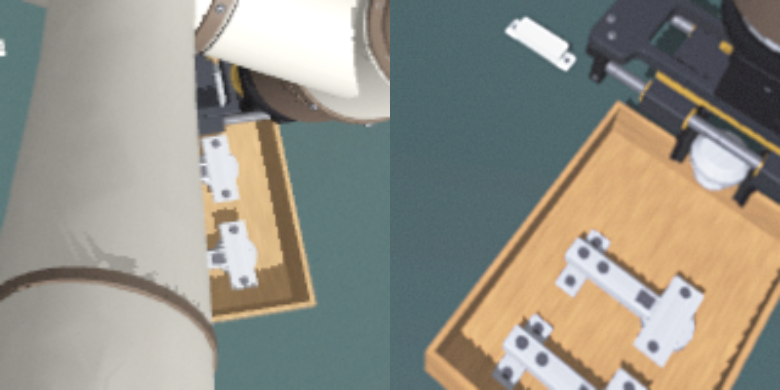

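```bash
python3 - <<'E'
from h import *
s=sense();p=s['tcp_pos'];im=capture("side")[:,:,::-1]
cv2.imwrite("pics/a6.png",cv2.resize(im[320:400,420:520],None,fx=8,fy=8,interpolation=cv2.INTER_CUBIC)[:600])
print((proj("side",[p,p+[0,0,.019],p+[0,0,.03]])-[420,320])*8)
E
```

```text
[[342.26491303 380.82645013]
 [371.42638766 326.54878937]
 [388.99603847 293.87435399]]
```

View pics/a6.png

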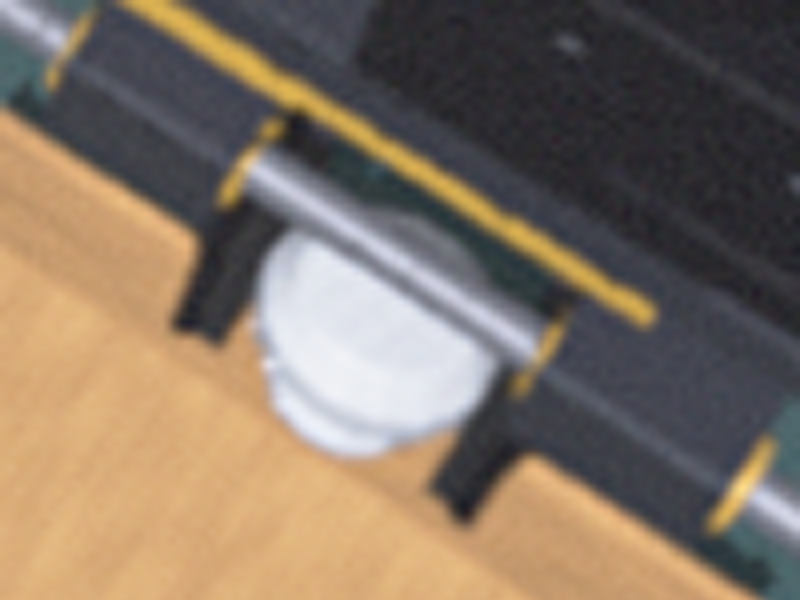

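>>> carry_out:
  commands: [1,3,24,0.004,0.003,-0.015,0,0,0,0,0,0]

```text
time_s: 19.4
tcp_pos: [0.5464, -0.3216, 0.0679]
ee_rot: [[-0.983, -0.186, -0.003], [-0.186, 0.983, 0.001], [0.002, 0.002, -1.0]]
wrist_force: [-0.2, 0.2, -0.8]
gripper_width: 0.42
```

```bash
python3 plan.py 548 -323 30 -259.5
```

```text
t 19.4 at [ 546.4 -321.6   67.9] jaw 100.7 F [-0.2  0.2 -0.8] w 36.5 n 1 j [-16.  31.  -9.  -0. -50. -63.]
-1, -2, 38, 0.002, -0.002, 0.004
```

>>> carry_out:
  commands: [-1,-2,38,0.002,-0.002,0.004,0,0,0,0,0,0,0,0,0,0,0,0]

```text
time_s: 19.77
tcp_pos: [0.55, -0.3227, 0.034]
ee_rot: [[-0.982, -0.187, 0.005], [-0.187, 0.982, -0.003], [-0.004, -0.004, -1.0]]
wrist_force: [0.5, 0.1, -0.0]
gripper_width: 0.42
```

```bash
python3 plan.py 548 -323 12 -259.5
```

```text
t 19.77 at [ 550.  -322.7   34. ] jaw 100.8 F [ 0.5  0.1 -0. ] w 36.6 n 1 j [-16.  33. -10.   0. -46. -63.]
2, 0, 22, -0.004, 0.004, 0.005
```

>>> carry_out:
  commands: [2,0,20,-0.004,0.004,0.005,0,0,0,0,0,0,0,0,0,0,0,0]

```text
time_s: 20.15
tcp_pos: [0.5496, -0.3235, 0.0159]
ee_rot: [[-0.983, -0.182, 0.005], [-0.182, 0.983, -0.002], [-0.004, -0.002, -1.0]]
wrist_force: [0.5, 0.4, 0.2]
gripper_width: 0.419
```

```bash
python3 plan.py 548 -323 9 -259.5
```

```text
t 20.15 at [ 549.6 -323.5   15.9] jaw 100.5 F [0.5 0.4 0.2] w 36.4 n 1 j [-16.  35. -11.   0. -44. -64.]
1.5, 0.8, 6.9, -0.002, 0.004, 0
```

>>> carry_out:
  commands: [1.5,1,5,-0.002,0.004,0,0,0,0,0,0,0,0,0,0,0,0,0]

```text
time_s: 20.52
tcp_pos: [0.5481, -0.323, 0.0111]
ee_rot: [[-0.983, -0.182, 0.001], [-0.182, 0.983, -0.001], [-0.001, -0.001, -1.0]]
wrist_force: [-0.2, 0.1, -0.2]
gripper_width: 0.423
```

>>> carry_out:
  commands: [0,0,1.5,0,0.002,0,0,0,0.5,0,0,0]

```text
time_s: 20.78
tcp_pos: [0.5482, -0.323, 0.0091]
ee_rot: [[-0.983, -0.182, -0.001], [-0.182, 0.983, -0.001], [0.001, -0.001, -1.0]]
wrist_force: [0.2, -0.3, -1.8]
gripper_width: 0.423
```

>>> carry_out:
  commands: [0,0,1,0,0,0,0,0,0.6,0,0,0]

```text
time_s: 21.02
tcp_pos: [0.5483, -0.3231, 0.0079]
ee_rot: [[-0.983, -0.182, -0.001], [-0.182, 0.983, -0.001], [0.001, -0.001, -1.0]]
wrist_force: [-0.6, 0.9, 3.9]
gripper_width: 0.419
```

>>> carry_out:
  commands: [0,0,0,0,0,0,0,0,0,0,0,0,0,0,0,0,0,0,0,0,0,0,0,0]
  grip: 60

```text
time_s: 21.52
tcp_pos: [0.5488, -0.3232, 0.0081]
ee_rot: [[-0.983, -0.183, 0.0], [-0.183, 0.983, -0.002], [-0.0, -0.002, -1.0]]
wrist_force: [0.2, -0.6, 0.8]
gripper_width: 0.682
```

>>> carry_out:
  commands: [0,0,-10,0,0,0,0,0,-25,0,0,0,0,0,-40,0,0,0,0,0,-25,0,0,0]

```text
time_s: 22.02
tcp_pos: [0.5477, -0.3229, 0.1103]
ee_rot: [[-0.983, -0.183, -0.004], [-0.183, 0.983, -0.001], [0.004, 0.0, -1.0]]
wrist_force: [0.2, -0.2, 0.7]
gripper_width: 0.69
```

```bash
python3 - <<'E'
import numpy as np
fL=np.array([(.6269+.626)/2,(.0397+.0393)/2]);fR=np.array([(.6206+.6209)/2,-.0569])
d=fL-fR;print("pull axis deg",np.degrees(np.arctan2(d[1],d[0])),np.linalg.norm(d)); 
bl=np.array([.5978,.0212]);br=np.array([.5941,-.0341]);print(np.degrees(np.arctan2(*(bl-br)[::-1])),(bl+br)/2,(fL+fR)/2)
e1=np.array([.5818,-.118]);e2=np.array([.5915,-.1728]);d=e1-e2;print("catch",np.degrees(np.arctan2(d[1],d[0])),np.linalg.norm(d),(e1+e2)/2)
E
```

```text
pull axis deg 86.61611891159379 0.0965683695627093
86.17217197838059 [ 0.59595 -0.00645] [ 0.6236 -0.0087]
catch 100.0377996069685 0.05565186429941051 [ 0.58665 -0.1454 ]
```

```bash
python3 plan.py 597.5 -7 80 -183.6
```

```text
t 22.02 at [ 547.7 -322.9  110.3] jaw 100.5 F [ 0.2 -0.2  0.7] w 60.0 n 9 j [-16.  29.  -6.   0. -55. -64.]
-12, 33, 3, 0, -0, -0.147, -17, 31, 3, 0, -0, -0.147, -21, 29, 3, 0, -0, -0.147, -25, 25, 3, 0.001, -0, -0.147, -28, 21, 4, 0.001, -0.001, -0.147
-31, 17, 3, 0, -0, -0.147, -34, 12, 4, 0.001, -0.001, -0.147, -35, 8, 3, 0, -0, -0.148, -36, 2, 4, 0.001, -0.001, -0.147
```

>>> carry_out:
  commands: [-12,33,3,0,0,-0.147,-17,31,3,0,0,-0.147,-21,29,3,0,0,-0.147,-25,25,3,0,0,-0.147,-28,21,4,0,0,-0.147]
  grip: 40

```text
time_s: 22.65
tcp_pos: [0.5781, -0.1469, 0.1019]
ee_rot: [[-0.591, -0.807, 0.01], [-0.807, 0.591, -0.004], [-0.002, -0.01, -1.0]]
wrist_force: [-0.1, 0.4, 0.4]
gripper_width: 0.464
```

```bash
python3 plan.py 597.5 -7 75 -183.6
```

```text
t 22.65 at [ 578.1 -146.9  101.9] jaw 143.8 F [-0.1  0.4  0.4] w 40.4 n 4 j [  1.  25. -13.   0. -51. -38.]
-31, 17, 7, -0.003, -0, -0.142, -33, 12, 7, -0.003, -0, -0.143, -35, 7, 6, -0.002, -0, -0.142, -35, 3, 7, -0.003, -0.001, -0.143
```

>>> carry_out:
  commands: [-31,17,7,-0.003,0,-0.142,-33,12,7,-0.003,0,-0.143,-35,7,6,-0.002,0,-0.142,-35,3,7,-0.003,0,-0.143,0,0,0,0,0,0]

```text
time_s: 23.28
tcp_pos: [0.5984, -0.0, 0.0784]
ee_rot: [[-0.039, -0.999, 0.006], [-0.999, 0.039, -0.0], [-0.0, -0.006, -1.0]]
wrist_force: [0.7, 0.4, -0.3]
gripper_width: 0.461
```

```bash
python3 plan.py 597.5 -7 30 -183.6;python3 - <<'E'
from h import *
cv2.imwrite("pics/a7.png",np.hstack([cv2.resize(capture(n)[a:b,c:d,::-1],(390,390)) for n,a,b,c,d in(("top",230,390,410,570),("side",160,460,220,520))]))
s=sense();p=s['tcp_pos'];y=s['ee_rot'][:,1];print((proj("side",[p+y*.02,p-y*.02])-[220,160])*1.3+[390,0])
E
```

```text
t 23.27 at [598.4  -0.   78.4] jaw 177.8 F [ 0.7  0.4 -0.3] w 40.1 n 1 j [ 16.  27. -14.   0. -48. -18.]
7, 1, 48, -0.006, 0, 0.024
[[518.17393624  87.23886304]
 [541.41939336  74.24297012]]
```

View pics/a7.png

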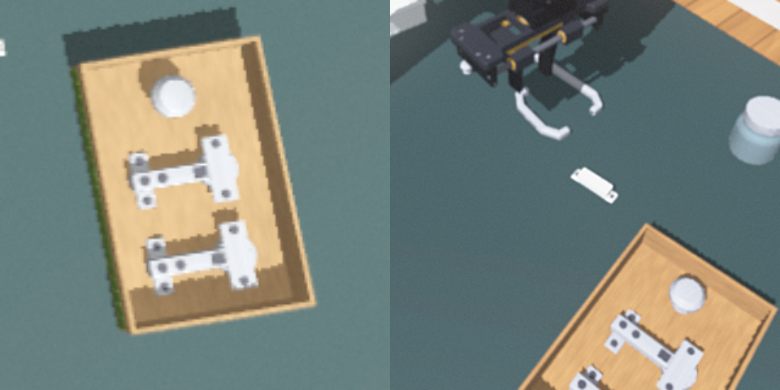

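>>> carry_out:
  commands: [7,1,45,-0.006,0,0.024,0,0,0,0,0,0,0,0,0,0,0,0]

```text
time_s: 23.75
tcp_pos: [0.5994, -0.0113, 0.0368]
ee_rot: [[-0.071, -0.997, 0.006], [-0.997, 0.071, 0.0], [-0.001, -0.006, -1.0]]
wrist_force: [0.4, -0.5, 0.2]
gripper_width: 0.461
```

```bash
python3 plan.py 597.5 -7 5 -183.6;python3 - <<'E'
from h import *
cv2.imwrite("pics/a8.png",cv2.resize(capture("side")[190:290,280:400,::-1],None,fx=6,fy=6))
E
```

```text
t 23.75 at [599.4 -11.3  36.8] jaw 175.9 F [ 0.4 -0.5  0.2] w 40.1 n 1 j [ 14.  30. -16.   0. -43. -19.]
-4, 2, 32, -0.006, 0.001, -0.008
```

View pics/a8.png

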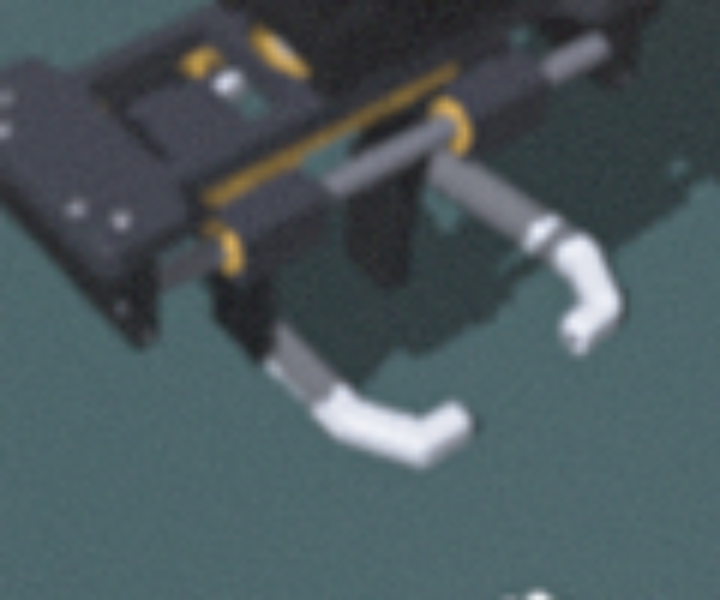

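>>> carry_out:
  commands: [-4,2,20,-0.006,0,-0.008,0,0,0,0,0,0,0,0,0,0,0,0]

```text
time_s: 24.18
tcp_pos: [0.5984, -0.0067, 0.0175]
ee_rot: [[-0.063, -0.998, 0.002], [-0.998, 0.063, 0.002], [-0.002, -0.002, -1.0]]
wrist_force: [0.6, 1.0, 0.5]
gripper_width: 0.457
```

```bash
python3 plan.py 597.5 -7 4 -183.6;python3 - <<'E'
from h import *
cv2.imwrite("pics/a9.png",cv2.resize(capture("side")[190:290,280:400,::-1],None,fx=6,fy=6))
E
```

```text
t 24.18 at [598.4  -6.7  17.5] jaw 176.4 F [0.6 1.  0.5] w 39.7 n 1 j [ 15.  32. -17.  -0. -41. -18.]
0.4, 0.9, 13.5, -0.002, 0.002, 0
```

View pics/a9.png

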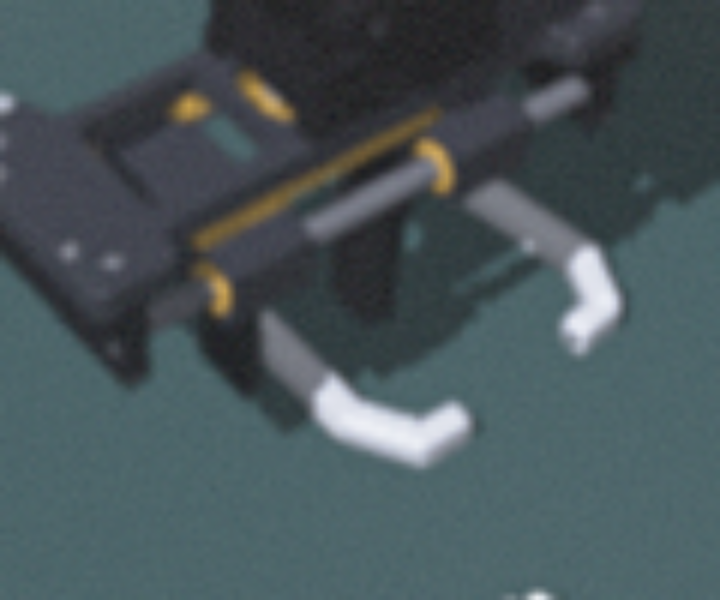

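Near finger is outside the bar, far finger inside the arch. Down.

>>> carry_out:
  commands: [0,1,11,-0.002,0.002,0,0,0,0,0,0,0,0,0,0,0,0,0]

```text
time_s: 24.6
tcp_pos: [0.5971, -0.0065, 0.0056]
ee_rot: [[-0.063, -0.998, -0.0], [-0.998, 0.063, -0.0], [0.0, 0.0, -1.0]]
wrist_force: [0.3, -0.4, 0.0]
gripper_width: 0.461
```

>>> carry_out:
  commands: [0,1,3,-0.002,0,0,0,0,0,0,0,0]

```text
time_s: 24.85
tcp_pos: [0.5961, -0.0064, 0.0026]
ee_rot: [[-0.063, -0.998, -0.002], [-0.998, 0.063, -0.0], [0.0, 0.002, -1.0]]
wrist_force: [-0.3, -0.2, 0.2]
gripper_width: 0.46
```

```bash
python3 plan.py 597.5 -7 3 -183.6
```

```text
t 24.85 at [596.1  -6.4   2.6] jaw 176.4 F [-0.3 -0.2  0.2] w 40.1 n 1 j [ 15.  33. -18.  -0. -40. -18.]
0.5, -1.4, -0.4, 0.002, -0, 0
```

>>> carry_out:
  commands: [0,-1,0,0.002,0,0,0,0,0,0,0,0,0,0,0,0,0,0,0,0,0,0,0,0,0,0,0,0,0,0]
  grip: 0

```text
time_s: 25.48
tcp_pos: [0.5974, -0.0065, 0.0029]
ee_rot: [[-0.063, -0.998, 0.001], [-0.998, 0.063, -0.0], [-0.0, -0.001, -1.0]]
wrist_force: [-0.3, -0.8, -0.5]
gripper_width: 0.109
```

>>> carry_out:
  commands: [0,0,-15,0,0,0,0,0,-40,0,0,0,0,0,-35,0,0,0]

```text
time_s: 25.85
tcp_pos: [0.5953, -0.007, 0.0937]
ee_rot: [[-0.063, -0.998, -0.006], [-0.998, 0.063, -0.002], [0.002, 0.006, -1.0]]
wrist_force: [0.4, 0.0, -0.5]
gripper_width: 0.108
```

```bash
python3 plan.py 521 390 100 -95.8; python3 - <<'E'
from h import *
cv2.imwrite("pics/b1.png",cv2.resize(capture("side")[140:290,260:410,::-1],None,fx=4,fy=4))
E
```

```text
t 25.85 at [595.3  -7.   93.7] jaw 176.4 F [ 0.4  0.  -0.5] w 9.4 n 10 j [ 15.  26. -13.   0. -51. -19.]
-39, 10, -1, 0.001, 0, -0.153, -40, 4, -1, 0.001, 0, -0.153, -40, -2, -1, 0.001, 0, -0.153, -40, -9, -1, 0, 0, -0.153, -38, -14, -0, 0, 0, -0.153
-35, -20, -1, 0.001, 0.001, -0.153, -32, -25, -0, 0, 0, -0.154, -27, -30, -1, 0.001, 0.001, -0.153, -22, -33, -0, 0, 0, -0.154, -17, -37, -1, 0.001, 0.001, -0.153
```

View pics/b1.png

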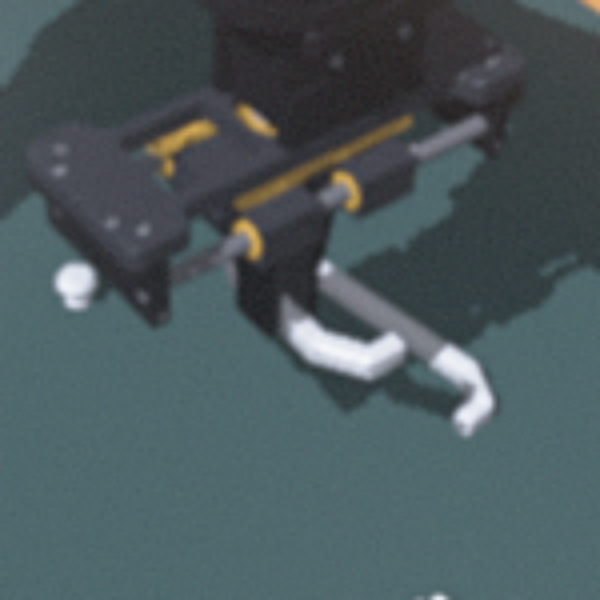

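```bash
python3 - <<'E'
from scene import *
c,x,y=box(tub)
for a in (25,-45): print(((c+x*a/1e3)*1000).round(1))
E
python3 plan.py 543.5 354 100 -185.8
```

```text
[543.2 353.9]
[473.6 361. ]
t 25.9 at [598.4  -6.7  99.1] jaw 176.5 F [1.1 0.  3.1] w 9.9 n 8 j [ 15.  26. -13.   0. -51. -19.]
-45, 10, -0, -0, -0, 0.005, -44, 10, -0, -0, -0, 0.005, -45, 10, -0, -0, -0, 0.005, -44, 10, -0, -0.001, -0, 0.005, -44, 10, -0, -0, -0, 0.005
-44, 11, -0, -0.001, -0, 0.005, -45, 11, -1, -0, -0, 0.005, -44, 11, -0, -0.001, -0.001, 0.005
```

>>> carry_out:
  commands: [-45,10,0,0,0,0.005,-44,10,0,0,0,0.005,-45,10,0,0,0,0.005,-44,10,0,0,0,0.005,-44,10,0,0,0,0.005]

```text
time_s: 26.52
tcp_pos: [0.5666, 0.2222, 0.1066]
ee_rot: [[-0.094, -0.996, 0.013], [-0.996, 0.094, 0.003], [-0.004, -0.013, -1.0]]
wrist_force: [0.7, -0.8, -0.9]
gripper_width: 0.108
```

```bash
python3 plan.py 543.5 354 90 -185.8
```

```text
t 26.52 at [566.6 222.2 106.6] jaw 174.6 F [ 0.7 -0.8 -0.9] w 9.4 n 3 j [ 37.  26. -11.   0. -52. -42.]
-43, 12, 6, -0.004, 0.001, 0.003, -43, 12, 5, -0.005, 0.002, 0.002, -43, 12, 6, -0.004, 0.001, 0.003
```

>>> carry_out:
  commands: [-43,12,6,-0.004,0,0.003,-43,12,5,-0.005,0.002,0.002,-43,12,6,-0.004,0,0.003,0,0,0,0,0,0]

```text
time_s: 27.02
tcp_pos: [0.542, 0.3621, 0.0934]
ee_rot: [[-0.097, -0.995, 0.004], [-0.995, 0.097, 0.006], [-0.006, -0.004, -1.0]]
wrist_force: [0.2, 0.1, -0.4]
gripper_width: 0.11
```

```bash
python3 plan.py 543.5 354 45 -185.8; python3 - <<'E'
from h import *
cv2.imwrite("pics/b2.png",np.hstack([cv2.resize(capture(n)[a:b,c:d,::-1],(390,390)) for n,a,b,c,d in(("top",200,350,90,240),("side",90,240,110,260))]))
E
```

```text
t 27.02 at [542.  362.1  93.4] jaw 174.4 F [ 0.2  0.1 -0.4] w 9.6 n 1 j [ 48.  31.  -5.  -0. -54. -53.]
8, -2, 48, -0.004, 0.006, 0.004
```

View pics/b2.png

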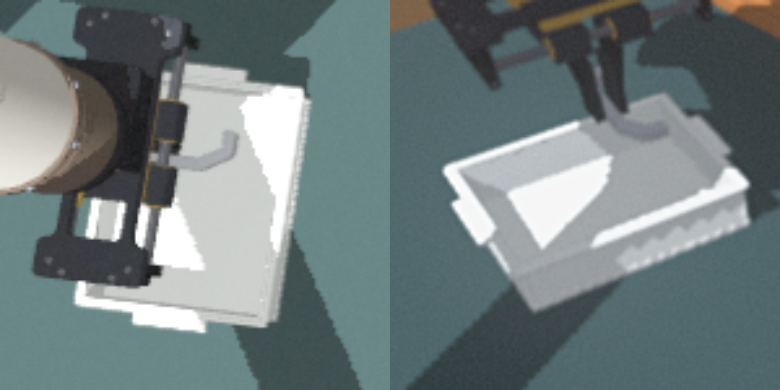

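>>> carry_out:
  commands: [8,-2,45,-0.004,0.006,0.004,0,0,0,0,0,0,0,0,0,0,0,0]

```text
time_s: 27.5
tcp_pos: [0.5463, 0.3497, 0.0522]
ee_rot: [[-0.106, -0.994, 0.004], [-0.994, 0.106, 0.003], [-0.003, -0.004, -1.0]]
wrist_force: [0.7, 0.9, -0.3]
gripper_width: 0.104
```

```bash
python3 plan.py 543.5 354 14 -185.8
```

```text
t 27.5 at [546.3 349.7  52.2] jaw 173.9 F [ 0.7  0.9 -0.3] w 9.1 n 1 j [ 47.  33.  -8.   0. -49. -53.]
-4, 3, 38, -0.004, 0.003, -0.005
```

>>> carry_out:
  commands: [-4,3,34,-0.004,0.003,-0.005,0,0,0,0,0,0,0,0,0,0,0,0]

```text
time_s: 27.88
tcp_pos: [0.5476, 0.3557, 0.0247]
ee_rot: [[-0.102, -0.995, 0.008], [-0.995, 0.102, 0.007], [-0.008, -0.007, -1.0]]
wrist_force: [0.2, 0.1, -0.4]
gripper_width: 0.11
```

```bash
python3 plan.py 543.5 354 8.5 -185.8
```

```text
t 27.88 at [547.6 355.7  24.7] jaw 174.2 F [ 0.2  0.1 -0.4] w 9.6 n 1 j [ 47.  35.  -9.   0. -46. -53.]
2, 4, 16, -0.007, 0.008, -0
```

>>> carry_out:
  commands: [2,4,13,-0.007,0.008,0,0,0,0,0,0,0,0,0,0,0,0,0]

```text
time_s: 28.25
tcp_pos: [0.5445, 0.355, 0.014]
ee_rot: [[-0.101, -0.995, 0.003], [-0.995, 0.101, 0.002], [-0.003, -0.003, -1.0]]
wrist_force: [-0.4, 0.2, -0.1]
gripper_width: 0.108
```

```bash
python3 plan.py 543.5 354 7.5 -185.8
```

```text
t 28.25 at [544.5 355.   14. ] jaw 174.2 F [-0.4  0.2 -0.1] w 9.4 n 1 j [ 47.  36.  -9.   0. -45. -53.]
1.1, 0.9, 6.4, -0.003, 0.003, -0
```

>>> carry_out:
  commands: [1,1,5,-0.003,0.003,0,0,0,0,0,0,0,0,0,0,0,0,0]

```text
time_s: 28.62
tcp_pos: [0.5434, 0.3542, 0.0088]
ee_rot: [[-0.101, -0.995, 0.0], [-0.995, 0.101, -0.0], [0.0, -0.0, -1.0]]
wrist_force: [-0.2, -0.3, -0.0]
gripper_width: 0.113
```

>>> carry_out:
  commands: [0,0,1.5,0,0,0,0,0,0.5,0,0,0]

```text
time_s: 28.88
tcp_pos: [0.5434, 0.3541, 0.0069]
ee_rot: [[-0.101, -0.995, -0.0], [-0.995, 0.101, -0.001], [0.001, 0.0, -1.0]]
wrist_force: [-0.9, -0.7, 1.7]
gripper_width: 0.113
```

>>> carry_out:
  commands: [0,0,0.8,0,0,0,0,0,0,0,0,0]

```text
time_s: 29.12
tcp_pos: [0.5435, 0.3543, 0.007]
ee_rot: [[-0.101, -0.995, 0.001], [-0.995, 0.101, -0.0], [0.0, -0.001, -1.0]]
wrist_force: [-0.1, 0.1, 0.1]
gripper_width: 0.109
```

>>> carry_out:
  commands: [0,0,0,0,0,0,0,0,0,0,0,0,0,0,0,0,0,0,0,0,0,0,0,0]
  grip: 30

```text
time_s: 29.62
tcp_pos: [0.5438, 0.3544, 0.0066]
ee_rot: [[-0.101, -0.995, 0.001], [-0.995, 0.101, 0.0], [-0.0, -0.001, -1.0]]
wrist_force: [0.5, -0.7, 0.1]
gripper_width: 0.338
```

>>> carry_out:
  commands: [0,0,-10,0,0,0,0,0,-25,0,0,0,0,0,-40,0,0,0,0,0,-25,0,0,0]

```text
time_s: 30.12
tcp_pos: [0.5431, 0.3535, 0.1088]
ee_rot: [[-0.101, -0.995, -0.002], [-0.995, 0.101, -0.003], [0.003, 0.002, -1.0]]
wrist_force: [-0.2, 0.3, -0.2]
gripper_width: 0.345
```

```bash
python3 plan.py 587 -145.4 90 -170
```

```text
t 30.12 at [543.1 353.5 108.8] jaw 174.2 F [-0.2  0.3 -0.2] w 30.1 n 11 j [ 47.  30.  -4.   0. -56. -53.]
45, -9, 2, 0, -0, -0.025, 45, -7, 2, 0, -0, -0.025, 45, -6, 2, 0, -0, -0.025, 45, -5, 2, 0, -0, -0.025, 45, -4, 2, 0, -0, -0.025
45, -3, 2, 0, -0.001, -0.025, 46, -2, 2, 0, -0, -0.025, 46, -1, 2, 0.001, -0.001, -0.025, 45, 1, 1, 0, -0, -0.025, 46, 1, 1, 0.001, -0.001, -0.025
45, 3, 2, 0, -0, -0.026
```

>>> carry_out:
  commands: [45,-9,2,0,0,-0.025,45,-7,2,0,0,-0.025,45,-6,2,0,0,-0.025,45,-5,2,0,0,-0.025,45,-4,2,0,0,-0.025]
  grip: 50

```text
time_s: 30.75
tcp_pos: [0.5667, 0.1264, 0.1067]
ee_rot: [[0.036, -0.999, 0.011], [-0.999, -0.036, 0.005], [-0.005, -0.011, -1.0]]
wrist_force: [0.8, 0.3, 0.8]
gripper_width: 0.568
```

>>> carry_out:
  commands: [45,-3,2,0,0,-0.025,46,-2,2,0,0,-0.025,46,-1,2,0,0,-0.025,45,1,1,0,0,-0.025,46,1,1,0,0,-0.025]

```text
time_s: 31.38
tcp_pos: [0.5925, -0.1076, 0.1026]
ee_rot: [[0.166, -0.986, 0.018], [-0.986, -0.166, 0.006], [-0.003, -0.019, -1.0]]
wrist_force: [0.3, 0.7, -0.1]
gripper_width: 0.575
```

```bash
python3 plan.py 587 -145.4 75 -170; python3 - <<'E'
from h import *
cv2.imwrite("pics/b3.png",np.hstack([cv2.resize(capture(n)[a:b,c:d,::-1],(390,390)) for n,a,b,c,d in(("top",200,350,90,240),("side",90,240,110,260))]))
E
```

```text
t 31.38 at [ 592.5 -107.6  102.6] jaw -170.4 F [ 0.3  0.7 -0.1] w 50.0 n 1 j [  5.  26. -13.  -0. -51.   5.]
36, 12, 27, -0.019, 0.003, -0.008
```

View pics/b3.png

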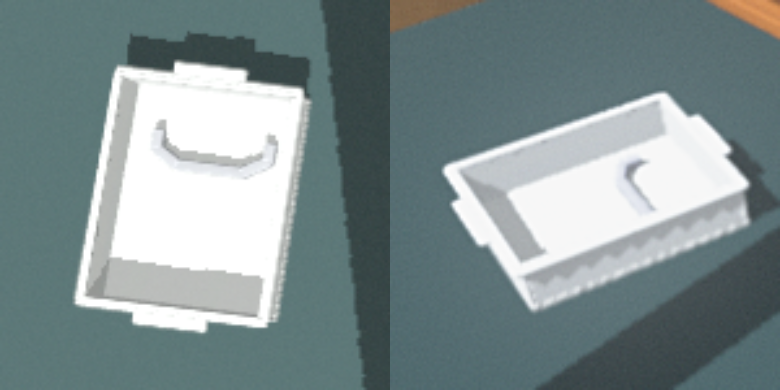

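>>> carry_out:
  commands: [36,12,27,-0.019,0.003,-0.008,0,0,0,0,0,0]

```text
time_s: 31.72
tcp_pos: [0.5874, -0.148, 0.0759]
ee_rot: [[0.167, -0.986, 0.002], [-0.986, -0.167, -0.0], [0.001, -0.002, -1.0]]
wrist_force: [-0.3, 0.3, -0.1]
gripper_width: 0.576
```

```bash
python3 plan.py 587 -145.4 30 -170; python3 - <<'E'
from h import *
cv2.imwrite("pics/b4.png",cv2.resize(capture("side")[230:350,310:430,::-1],None,fx=5,fy=5))
E
```

```text
t 31.73 at [ 587.4 -148.    75.9] jaw -170.4 F [-0.3  0.3 -0.1] w 50.2 n 1 j [  1.  28. -13.   0. -49.   8.]
-3, 0, 46, -0.002, -0.001, -0.006
```

View pics/b4.png

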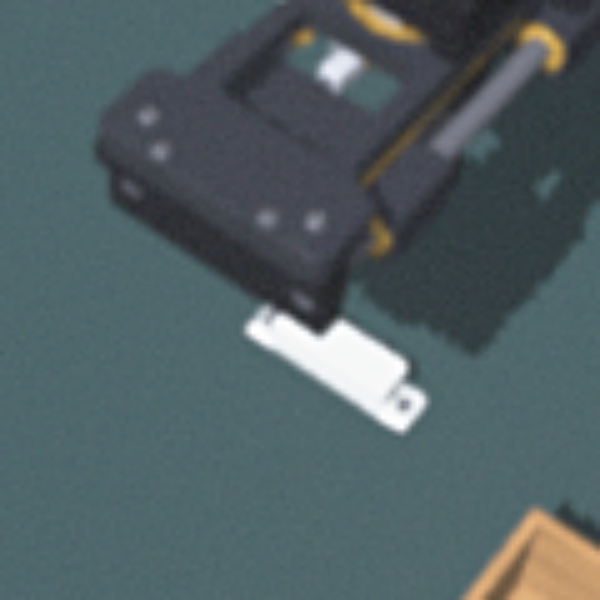

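>>> carry_out:
  commands: [-3,0,44,-0.002,0,-0.006,0,0,0,0,0,0,0,0,0,0,0,0]

```text
time_s: 32.15
tcp_pos: [0.5935, -0.1416, 0.0385]
ee_rot: [[0.18, -0.984, 0.014], [-0.984, -0.18, -0.002], [0.005, -0.014, -1.0]]
wrist_force: [0.0, -0.1, 0.4]
gripper_width: 0.574
```

```bash
python3 plan.py 587 -145.4 4 -170; python3 - <<'E'
from h import *
cv2.imwrite("pics/b5.png",cv2.resize(capture("side")[230:350,310:430,::-1],None,fx=5,fy=5))
E
```

```text
t 32.15 at [ 593.5 -141.6   38.5] jaw -169.6 F [ 0.  -0.1  0.4] w 50.0 n 1 j [  2.  31. -15.   0. -44.   8.]
2, 8, 34, -0.014, -0.005, 0.006
```

View pics/b5.png

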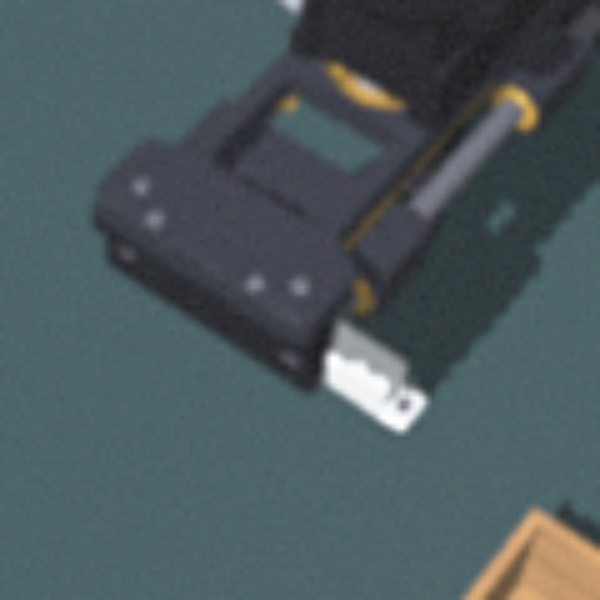

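>>> carry_out:
  commands: [2,8,14,-0.014,-0.005,0.006,0,0,0,0,0,0,0,0,0,0,0,0]

```text
time_s: 32.58
tcp_pos: [0.5865, -0.1449, 0.026]
ee_rot: [[0.174, -0.985, 0.002], [-0.985, -0.174, 0.001], [-0.0, -0.002, -1.0]]
wrist_force: [-0.1, -0.6, -0.0]
gripper_width: 0.575
```

```bash
python3 plan.py 587 -145.4 4 -170
```

```text
t 32.58 at [ 586.5 -144.9   26. ] jaw -170.0 F [-0.1 -0.6 -0. ] w 50.0 n 1 j [  1.  32. -16.  -0. -43.   9.]
1, -0, 22, -0.002, 0, 0
```

>>> carry_out:
  commands: [1,0,19,-0.002,0,0,0,0,0,0,0,0,0,0,0,0,0,0]

```text
time_s: 32.95
tcp_pos: [0.5867, -0.1461, 0.0054]
ee_rot: [[0.173, -0.985, -0.0], [-0.985, -0.173, 0.0], [-0.0, 0.0, -1.0]]
wrist_force: [1.0, -0.7, 0.7]
gripper_width: 0.576
```

```bash
python3 plan.py 587 -145.4 3.5 -170
```

```text
t 32.95 at [ 586.7 -146.1    5.4] jaw -170.0 F [ 1.  -0.7  0.7] w 50.1 n 1 j [  1.  33. -16.  -0. -40.   9.]
-0.7, -0.4, 1.9, 0, 0, -0
```

>>> carry_out:
  commands: [-0.5,0,1.5,0,0,0,0,0,0,0,0,0,0,0,0,0,0,0,0,0,0,0,0,0,0,0,0,0,0,0]
  grip: 0

```text
time_s: 33.58
tcp_pos: [0.587, -0.1456, 0.0043]
ee_rot: [[0.174, -0.985, 0.001], [-0.985, -0.174, 0.0], [0.0, -0.001, -1.0]]
wrist_force: [-0.1, 1.3, -0.8]
gripper_width: 0.189
```

>>> carry_out:
  commands: [0,0,0,0,0,0,0,0,-15,0,0,0,0,0,-40,0,0,0,0,0,-40,0,0,0]

```text
time_s: 34.08
tcp_pos: [0.5849, -0.1456, 0.1001]
ee_rot: [[0.173, -0.985, -0.007], [-0.985, -0.173, -0.0], [-0.001, 0.006, -1.0]]
wrist_force: [0.7, 0.4, -0.3]
gripper_width: 0.188
```

```bash
python3 plan.py 474 361 100 -185.8
```

```text
t 34.08 at [ 584.9 -145.6  100.1] jaw -170.0 F [ 0.7  0.4 -0.3] w 16.4 n 11 j [  1.  26. -12.  -0. -52.   9.]
-47, 2, 0, 0.001, 0, 0.025, -47, 3, 0, 0.001, 0, 0.025, -47, 4, 0, 0.001, 0, 0.025, -47, 6, 0, 0, 0, 0.025, -47, 7, 0, 0.001, 0, 0.025
-46, 8, 0, 0, 0, 0.025, -46, 9, 0, 0.001, 0, 0.025, -46, 10, 0, 0, 0, 0.025, -46, 11, 0, 0.001, 0, 0.025, -46, 12, 0, 0, 0, 0.025
-45, 14, 1, 0.001, 0, 0.026
```

Grasped at z 4.3, so it should sit at 8.3 in the tub.

>>> carry_out:
  commands: [-47,2,0,0,0,0.025,-47,3,0,0,0,0.025,-47,4,0,0,0,0.025,-47,6,0,0,0,0.025,-47,7,0,0,0,0.025]

```text
time_s: 34.7
tcp_pos: [0.5387, 0.0888, 0.1111]
ee_rot: [[0.04, -0.999, 0.013], [-0.999, -0.04, 0.002], [-0.001, -0.013, -1.0]]
wrist_force: [0.8, 0.4, -0.2]
gripper_width: 0.188
```

>>> carry_out:
  commands: [-46,8,0,0,0,0.025,-46,9,0,0,0,0.025,-46,10,0,0,0,0.025,-46,11,0,0,0,0.025,-46,12,0,0,0,0.025]

```text
time_s: 35.33
tcp_pos: [0.4903, 0.328, 0.1184]
ee_rot: [[-0.088, -0.996, 0.021], [-0.996, 0.088, 0.007], [-0.009, -0.02, -1.0]]
wrist_force: [0.2, 0.0, -0.1]
gripper_width: 0.191
```

```bash
python3 plan.py 474 361 85 -185.8
```

```text
t 35.33 at [490.3 328.  118.4] jaw 175.0 F [ 0.2  0.  -0.1] w 16.6 n 1 j [ 50.  23. -14.   1. -52. -55.]
-31, 20, 33, -0.02, 0.009, 0.013
```

>>> carry_out:
  commands: [-31,20,33,-0.02,0.009,0.013,0,0,0,0,0,0,0,0,0,0,0,0]

```text
time_s: 35.7
tcp_pos: [0.4738, 0.3663, 0.0887]
ee_rot: [[-0.096, -0.995, 0.005], [-0.995, 0.096, 0.005], [-0.005, -0.004, -1.0]]
wrist_force: [-0.2, -0.7, -0.8]
gripper_width: 0.189
```

```bash
python3 plan.py 474 361 40 -185.8; python3 - <<'E'
from h import *
cv2.imwrite("pics/b6.png",np.hstack([cv2.resize(capture(n)[a:b,c:d,::-1],(390,390)) for n,a,b,c,d in(("top",200,350,90,240),("side",90,240,110,260))]))
E
```

```text
t 35.7 at [473.8 366.3  88.7] jaw 174.5 F [-0.2 -0.7 -0.8] w 16.5 n 1 j [ 53.  26. -14.   0. -50. -59.]
5, -1, 49, -0.004, 0.005, 0.005
```

View pics/b6.png

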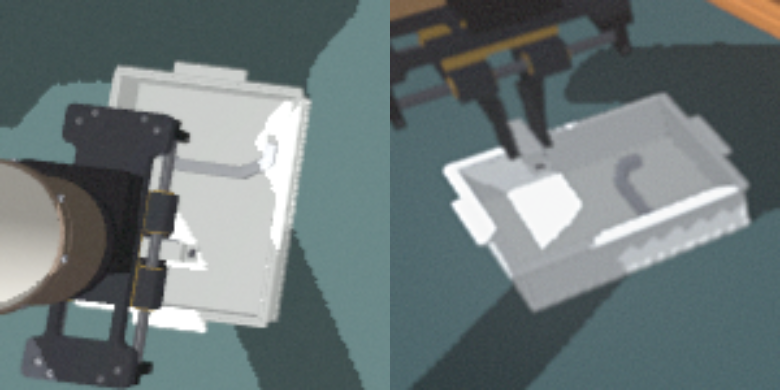

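>>> carry_out:
  commands: [5,-1,46,-0.004,0.005,0.005,0,0,0,0,0,0,0,0,0,0,0,0]

```text
time_s: 36.17
tcp_pos: [0.4778, 0.3602, 0.0467]
ee_rot: [[-0.105, -0.994, 0.006], [-0.994, 0.105, 0.006], [-0.006, -0.005, -1.0]]
wrist_force: [-0.1, -0.4, -0.3]
gripper_width: 0.189
```

```bash
python3 plan.py 474 361 16 -185.8
```

```text
t 36.17 at [477.8 360.2  46.7] jaw 174.0 F [-0.1 -0.4 -0.3] w 16.4 n 1 j [ 53.  29. -16.   0. -44. -59.]
-0, 4, 31, -0.005, 0.006, -0.004
```

>>> carry_out:
  commands: [0,4,29,-0.005,0.006,-0.004,0,0,0,0,0,0,0,0,0,0,0,0]

```text
time_s: 36.55
tcp_pos: [0.4773, 0.3632, 0.0238]
ee_rot: [[-0.1, -0.995, 0.008], [-0.995, 0.1, 0.008], [-0.009, -0.007, -1.0]]
wrist_force: [-0.1, -0.1, 0.3]
gripper_width: 0.185
```

```bash
python3 plan.py 474 361 10 -185.8
```

```text
t 36.55 at [477.3 363.2  23.8] jaw 174.2 F [-0.1 -0.1  0.3] w 16.1 n 1 j [ 53.  31. -17.   0. -41. -59.]
2.7, 3.2, 13.7, -0.007, 0.009, 0.001
```

>>> carry_out:
  commands: [2.5,3,11,-0.007,0.009,0,0,0,0,0,0,0,0,0,0,0,0,0]

```text
time_s: 36.92
tcp_pos: [0.475, 0.3621, 0.0146]
ee_rot: [[-0.1, -0.995, 0.002], [-0.995, 0.1, 0.002], [-0.003, -0.002, -1.0]]
wrist_force: [0.6, -0.1, -1.2]
gripper_width: 0.188
```

```bash
python3 plan.py 474 361 9.3 -185.8
```

```text
t 36.92 at [475.  362.1  14.6] jaw 174.3 F [ 0.6 -0.1 -1.2] w 16.3 n 1 j [ 53.  32. -17.   0. -41. -59.]
1.2, 0.9, 5.3, -0.002, 0.003, 0.001
```

>>> carry_out:
  commands: [1,1,4.5,-0.002,0.003,0,0,0,0,0,0,0,0,0,0,0,0,0]

```text
time_s: 37.3
tcp_pos: [0.4739, 0.3612, 0.0099]
ee_rot: [[-0.1, -0.995, -0.0], [-0.995, 0.1, -0.001], [0.001, -0.0, -1.0]]
wrist_force: [-0.0, -0.3, -0.2]
gripper_width: 0.186
```

>>> carry_out:
  commands: [0,0,1.2,0,0,0,0,0,0.5,0,0,0]

```text
time_s: 37.55
tcp_pos: [0.4739, 0.3612, 0.0082]
ee_rot: [[-0.1, -0.995, -0.0], [-0.995, 0.1, -0.001], [0.001, -0.0, -1.0]]
wrist_force: [-1.2, -0.4, 1.7]
gripper_width: 0.192
```

Contact at 8.2 as expected. Release.

>>> carry_out:
  commands: [0,0,0.5,0,0,0,0,0,0,0,0,0,0,0,0,0,0,0,0,0,0,0,0,0]
  grip: 36

```text
time_s: 38.05
tcp_pos: [0.4741, 0.3614, 0.0078]
ee_rot: [[-0.1, -0.995, 0.0], [-0.995, 0.1, -0.0], [0.0, -0.0, -1.0]]
wrist_force: [-0.2, 0.5, 0.2]
gripper_width: 0.409
```

>>> carry_out:
  commands: [0,0,-10,0,0,0,0,0,-25,0,0,0,0,0,-40,0,0,0,0,0,-50,0,0,0,0,0,-40,0,0,0]

```text
time_s: 38.67
tcp_pos: [0.473, 0.3599, 0.1766]
ee_rot: [[-0.1, -0.995, -0.004], [-0.995, 0.1, -0.006], [0.006, 0.003, -1.0]]
wrist_force: [-0.0, 0.8, -0.3]
gripper_width: 0.413
```

```bash
python3 plan.py 330 450 200 -185.8
```

```text
t 38.67 at [473.  359.9 176.6] jaw 174.3 F [-0.   0.8 -0.3] w 35.9 n 4 j [ 53.  21.  -8.   0. -61. -59.]
-19, 38, -6, 0.001, -0.002, 0, -19, 38, -6, 0.001, -0.001, 0, -19, 38, -6, 0.001, -0.002, 0.001, -18, 37, -5, 0, -0.001, 0
```

>>> carry_out:
  commands: [-19,38,-6,0,0,0,-19,38,-6,0,0,0,-19,38,-6,0,0,0,-18,37,-5,0,0,0,0,0,0,0,0,0]

```text
time_s: 39.3
tcp_pos: [0.3284, 0.4539, 0.2099]
ee_rot: [[-0.101, -0.995, 0.005], [-0.995, 0.101, 0.008], [-0.009, -0.004, -1.0]]
wrist_force: [-0.3, -0.1, -0.3]
gripper_width: 0.41
```

```bash
python3 - <<'E'
from h import *
t=capture("top")[:,:,::-1];s=capture("side")[:,:,::-1]
cv2.imwrite("pics/c1.png",cv2.resize(t[180:380,110:560],None,fx=1.75,fy=1.75,interpolation=cv2.INTER_CUBIC))
cv2.imwrite("pics/c2.png",s)
cv2.imwrite("pics/c3.png",np.hstack([cv2.resize(x,(390,390),interpolation=cv2.INTER_CUBIC) for x in(t[215:335,105:225],s[110:230,125:245])]))
E
```

```text
(no output)
```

View pics/c1.png

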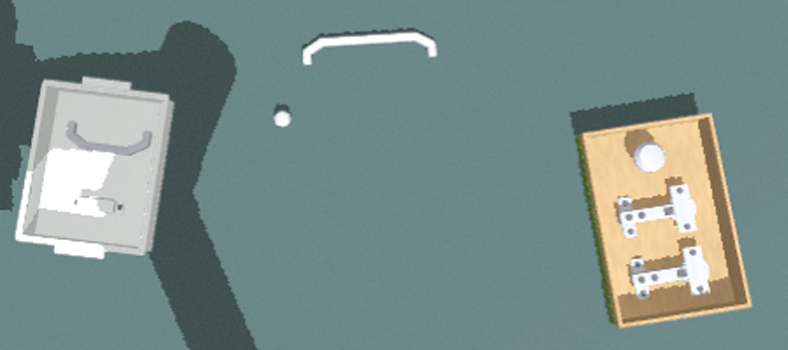

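View pics/c2.png

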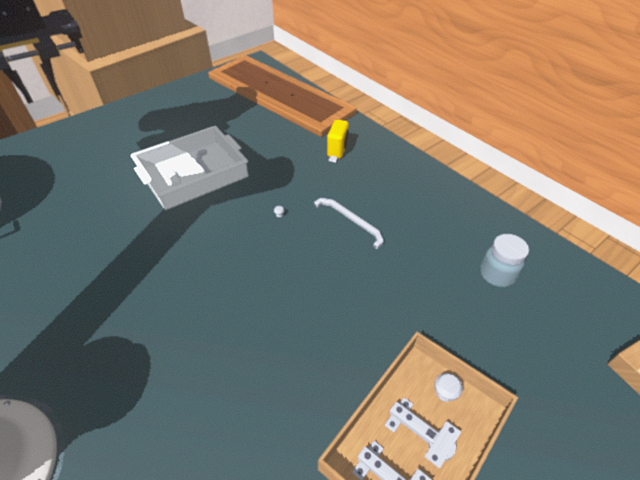

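View pics/c3.png

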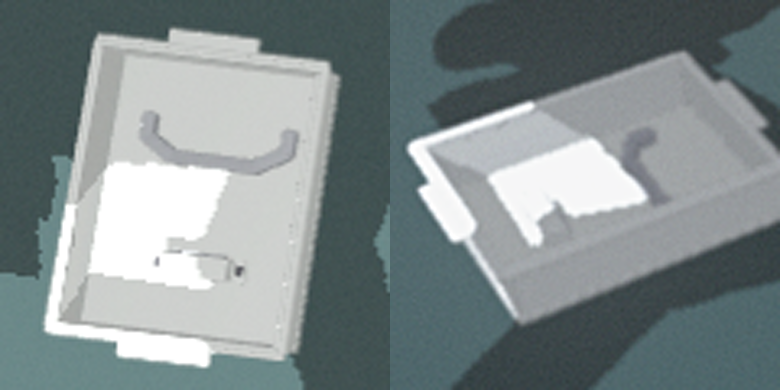

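```bash
python3 - <<'E'
from h import *
s=cv2.imread("pics/c2.png")
hsv=cv2.cvtColor(s,cv2.COLOR_BGR2HSV); m=((hsv[...,2]>150)&(hsv[...,1]<60)).astype(np.uint8)
k,l,st,ce=cv2.connectedComponentsWithStats(m)
for i in range(1,k):
    if st[i,4]>60 and 190<ce[i][1]<300: print(st[i],ce[i].round(1))
print(finish_job())
E
```

```text
[314 198  69  51 618] [352.2 218.4]
[274 206  10  11  86] [278.3 210.7]
[ 482  234   47   52 1658] [504.8 258.6]
the job is handed in; nothing more can be done
None
```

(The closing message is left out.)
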